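# Load a grinding jar: pour the bean sample, then lay in the steel ball

## Task

Pour all eight green bean pieces from their sample cup into the steel grinding jar, spilling none, and stand the emptied cup upright on the white board again. Then take the steel ball out of the white dish and lay it in the jar with the beans, lowering it until it touches something: neither the ball nor the cup may be dropped. Leave the carrot cup, its pieces and the bottle where they are.

Things in the scene. Friction and masses are not known exactly. Their poses are not given: they have to be found in the camera images.
- bean_cup: clear flared plastic cup with a thin green rim line, holding the eight green pieces. 75 mm tall, outer diameter 50 mm at the foot, 72 mm at the rim; wall 3 mm, inner floor 4 mm up; an upright white grip collar, 66 mm outer diameter, runs round it from 20 to 52 mm above the foot; 50 g. Loose on the tray. Origin at the centre of its underside, z up its axis
- carrot_cup: bystander: the same cup with a thin orange rim line, holding two orange carrot pieces; it also stands on the tray, about 130 mm from bean_cup. Same origin and axes
- tray: fixed flat white sample board 280 x 140 x 8 mm without a rim, carrying both cups (either may be the nearer one). Origin at the centre of its underside, x along its length, z up
- jar: fixed open round steel grinding jar, outer diameter 120 mm, wall 4 mm, clamped on a grey base plate 150 x 150 x 12 mm. Rim 84 mm above the bench, inner floor 18 mm above the bench, inner diameter 112 mm. Origin at the centre of the underside of the base plate, z up
- jar_mouth (a point): centre of the grinding jar's mouth, in the plane of its rim (84 mm above the bench)
- dish: fixed shallow white ceramic dish, outer diameter 120 mm at the foot and 128 mm at the rim, 28 mm tall, wall 4 mm, flat inner floor 5 mm up; holds the steel ball. Origin at the centre of its underside
- ball: polished steel grinding ball, diameter 30 mm, about 110 g, lying loose in the dish (it can roll). Origin at its centre
- bottle: bystander: loose amber reagent bottle with a red cap, diameter 60 mm, 120 mm tall. Origin at the centre of its underside
- tip_box: bystander: fixed blue box of yellow pipette tips, 80 x 120 x 61 mm. Origin at the centre of its underside
- bean0: green bean piece (a rigid stubby capsule, 17 mm thick and 22 mm long, 10 g); origin at its centre; starts in bean_cup
- bean1: green bean piece (a rigid stubby capsule, 17 mm thick and 22 mm long, 10 g); origin at its centre; starts in bean_cup
- bean2: green bean piece (a rigid stubby capsule, 17 mm thick and 22 mm long, 10 g); origin at its centre; starts in bean_cup
- bean3: green bean piece (a rigid stubby capsule, 17 mm thick and 22 mm long, 10 g); origin at its centre; starts in bean_cup
- bean4: green bean piece (a rigid stubby capsule, 17 mm thick and 22 mm long, 10 g); origin at its centre; starts in bean_cup
- bean5: green bean piece (a rigid stubby capsule, 17 mm thick and 22 mm long, 10 g); origin at its centre; starts in bean_cup
- bean6: green bean piece (a rigid stubby capsule, 17 mm thick and 22 mm long, 10 g); origin at its centre; starts in bean_cup
- bean7: green bean piece (a rigid stubby capsule, 17 mm thick and 22 mm long, 10 g); origin at its centre; starts in bean_cup
- carrot0: orange carrot piece (a rigid stubby capsule, 17 mm thick and 22 mm long, 10 g); origin at its centre; starts in carrot_cup and stays there
- carrot1: orange carrot piece (a rigid stubby capsule, 17 mm thick and 22 mm long, 10 g); origin at its centre; starts in carrot_cup and stays there
Not all that is in view belongs to the job. Leave any purple or red look-alike of the bean_cup alone.

How it is judged:
By the outcome, as a careful person would: the job done as asked, in the order asked, and still so for the second after the job is handed in, with the robot touching nothing.
It also fails if it takes over 72 s, if anything falls off the work surface, if the arm or the gripper's body presses on something with over 40 N, if the wrist force passes 120 N, or if a joint passes its speed limit or range.

## Robot

A 6-joint arm with a two-finger parallel gripper is mounted at the origin on the work surface. World frame = base frame: x ahead of the robot, y to its left, z up, the work surface at z = 0. Lengths are in mm, angles in rad, forces in N, time in s.
With the tool pointing down it reaches from about 375 to 925 mm from the base axis. Payload 5.7 kg.
Tool frame: the origin (TCP) lies on the centre line of the jaws, within the pads' length; the fingertips stand 14 mm ahead of it and the grasp point (between the pads) lies 5 mm behind it; z points along the fingers, y is the direction in which the jaws open and shut (so a half turn about z gives the same grasp; the last joint's range is limited). The gripper opens to 88 mm and grips with 3 to 60 N. Pads are 20 mm wide; open, the fingers measure 115 mm over their backs; the gripper's body (75 mm by 178 mm) begins 61 mm behind the grasp point.
Start: joints at [1.186, 0.359, 1.51, -0, 1.272, -0.115], TCP at [159.916, 578.262, 204.323] pointing down, gripper open.
Joint ranges: [-2.97, 2.97], [-1.01, 2.36], [0.21, 2.38], [-0.96, 4.11], [0.2, 2.71], [-2.98, 2.98]. Speed limits (rad/s): [2.39, 2.39, 3.14, 3.14, 3.14, 3.14].

## Interface

Orientations are given as a unit quaternion [w, x, y, z].
In Python, from station import ctrl, claw, eyes gives the robot as it stands. The module is installed in compiled form; this text tells all that it offers. Calls block until the motion is done:
- ctrl.goto(position, orientation): joint-space move of the TCP to a pose.
- ctrl.servo_line(position, v=150, orientation=None): straight line of the TCP; orientation=None keeps the orientation; v is the mean speed in mm/s.
- ctrl.move_joints(angles): joint-space move.
- claw.grip(opening, strength=None): finger opening in mm; strength is the grip in N (None keeps the last); returns when the fingers have stopped.
- ctrl.dwell(seconds).
- ctrl.inverse_kinematics(position, orientation): joint angles nearest the present ones, or None.
- ctrl.observe(): the state.
- eyes.snapshot(name): name is "scene" or "top" or "wrist"; returns a dict with "color" (420x560x3 uint8, blue, green, red), "fx", "fy", "cx", "cy" (pixels), "T" (4x4, takes a point from camera to world coordinates); the wrist camera has in their place "T_tool_cam" (4x4, takes a point from camera to tool coordinates, whose origin is the TCP and whose axes are the flange's). Camera axes: x right, y up, looking along -z (the intrinsics and any distortion apply to the point x, -y, -z); pixel columns grow to the right and rows downward; lengths in mm; the calibration is good to about 2 mm. A picture is of the moment at which its call begins: read the wrist's pose just before it. There is no depth.
A pose or a line that the arm cannot do raises ctrl.PlanningError and nothing moves.
- ctrl.sign_off(): hands the job in, once; it reports no verdict.
The state is a dict: "t": time; "joint_positions": joint angles; "qd": joint speeds; "joint_torque": joint torques, N m; "tool_pos": TCP position; "eef_rot": TCP orientation; "contact_force": force on the tool from outside, world axes, zero at the start; "wrist_torque": the same for the moment, N m; "finger_gap": finger opening in mm.
Only numpy, scipy, OpenCV 4.12 (cv2) and the standard library are available. Lean on these libraries where they do the work, as an engineer would, in place of code of your own. Each camera call takes 0.05 s, during which the arm holds its last target.

## Working session

There is one attempt and no reset: what is moved stays moved. The work goes in short steps, each a Python script; the robot and the scene stay as the last script left them, time stands still between calls to the robot, and variables do not carry over. Pictures are saved under pics/ and viewed, and the job is handed in when it is done.

```bash
mkdir -p pics; ls; python3 - <<'E'
from station import ctrl, claw, eyes
import cv2
s=ctrl.observe()
print(s['t'],s['tool_pos'],s['eef_rot'],s['finger_gap'],s['contact_force'])
for n in ['scene','top','wrist']:
    d=eyes.snapshot(n); cv2.imwrite(f'pics/{n}0.png',d['color'])
    print(n,{k:(v if not hasattr(v,'tolist') else v.round(4).tolist()) for k,v in d.items() if k!='color'})
E
```

```text
pics
0.0 [159.64625003 577.63292761 203.53356633] [-2.30485044e-04  1.34469273e-01  9.90917357e-01 -8.67751859e-04] 87.84997178549823 [-0.07778923  0.04339166  0.09432822]
scene {'fx': 546.4187484322042, 'fy': 546.4187484322042, 'cx': 284.8402541645116, 'cy': 215.18164479597758, 'T': [[0.6109, -0.5039, 0.6106, 1306.0879], [0.7916, 0.3791, -0.4791, -637.1949], [0.0099, 0.7761, 0.6305, 892.8327], [0.0, 0.0, 0.0, 1.0]]}
top {'fx': 403.65242470250644, 'fy': 403.65242470250644, 'cx': 276.47657012502555, 'cy': 212.7594343786325, 'T': [[-0.0122, 0.9962, -0.0866, 417.0979], [-0.9999, -0.0112, 0.0115, -3.6263], [0.0104, 0.0867, 0.9962, 824.552], [0.0, 0.0, 0.0, 1.0]]}
wrist {'fx': 345.8073643283948, 'fy': 345.8073643283948, 'cx': 277.6174196606052, 'cy': 210.89768728467695, 'T_tool_cam': [[0.0007, 0.9526, 0.3041, 83.9327], [1.0, -0.0007, -0.0002, -1.1229], [0.0, 0.3041, -0.9526, -180.5732], [0.0, 0.0, 0.0, 1.0]]}
```

View pics/scene0.png

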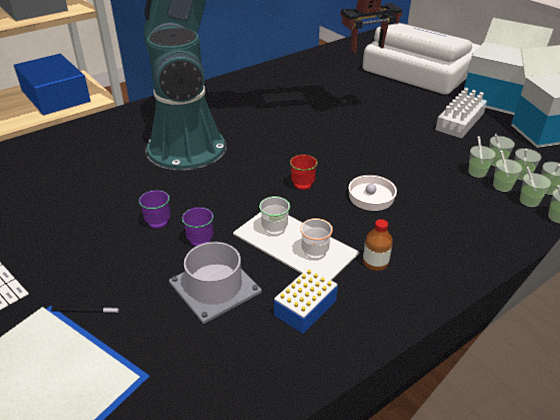

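View pics/top0.png

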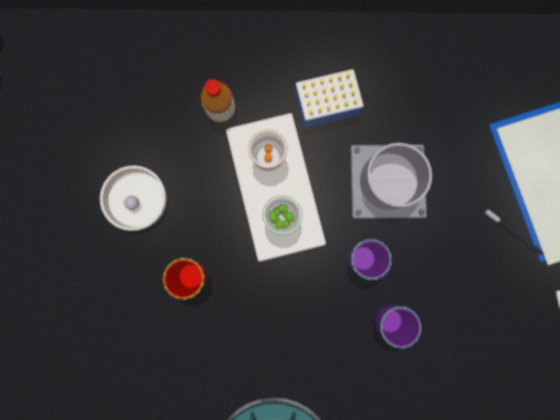

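View pics/wrist0.png

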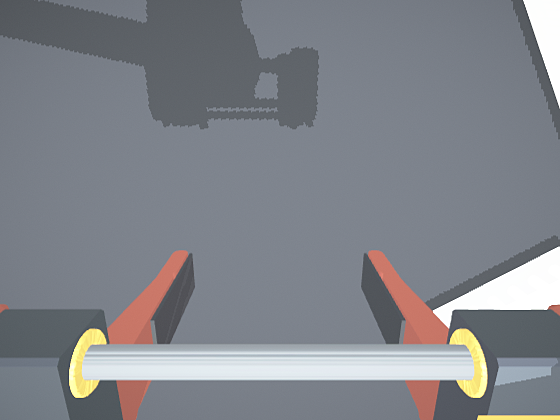

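```bash
cat > h.py <<'E'
import numpy as np, cv2
CAM={'scene':dict(f=546.4187484322042,c=(284.8402541645116,215.18164479597758)),
'top':dict(f=403.65242470250644,c=(276.47657012502555,212.7594343786325))}
CAM['scene']['T']=np.array([[0.6109,-0.5039,0.6106,1306.0879],[0.7916,0.3791,-0.4791,-637.1949],[0.0099,0.7761,0.6305,892.8327],[0,0,0,1]])
CAM['top']['T']=np.array([[-0.0122,0.9962,-0.0866,417.0979],[-0.9999,-0.0112,0.0115,-3.6263],[0.0104,0.0867,0.9962,824.552],[0,0,0,1]])
def ray(cam,uv):
    c=CAM[cam] if isinstance(cam,str) else cam
    d=np.array([(uv[0]-c['c'][0])/c['f'],-(uv[1]-c['c'][1])/c['f'],-1.])
    T=c['T']; return T[:3,3],T[:3,:3]@d
def plane(cam,uv,z):
    o,d=ray(cam,uv); return o+d*(z-o[2])/d[2]
def proj(cam,P):
    c=CAM[cam] if isinstance(cam,str) else cam
    P=np.atleast_2d(P); T=c['T']; q=(P-T[:3,3])@T[:3,:3]
    return np.c_[c['c'][0]+c['f']*q[:,0]/-q[:,2], c['c'][1]-c['f']*q[:,1]/-q[:,2]]
def tri(obs):
    A=np.zeros((3,3));b=np.zeros(3)
    for cam,uv in obs:
        o,d=ray(cam,uv); d=d/np.linalg.norm(d); M=np.eye(3)-np.outer(d,d); A+=M;b+=M@o
    return np.linalg.solve(A,b)
def wcam(d,st):
    from scipy.spatial.transform import Rotation as R
    q=st['eef_rot']; T=np.eye(4); T[:3,:3]=R.from_quat([q[1],q[2],q[3],q[0]]).as_matrix(); T[:3,3]=st['tool_pos']
    return dict(f=d['fx'],c=(d['cx'],d['cy']),T=T@d['T_tool_cam'])
E
python3 - <<'E'
import cv2,numpy as np
t=cv2.imread('pics/top0.png'); s=cv2.imread('pics/scene0.png')
a=cv2.resize(t[100:270,90:440],None,fx=2.28,fy=2.28,interpolation=cv2.INTER_CUBIC)
b=cv2.resize(s[170:320,150:410],None,fx=3,fy=3,interpolation=cv2.INTER_CUBIC)
cv2.imwrite('pics/ta.png',a);cv2.imwrite('pics/sb.png',b)
E
```

```text
(no output)
```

View pics/ta.png

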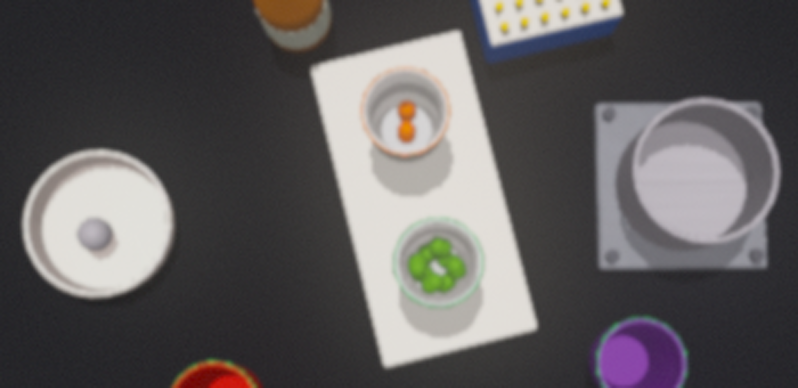

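View pics/sb.png

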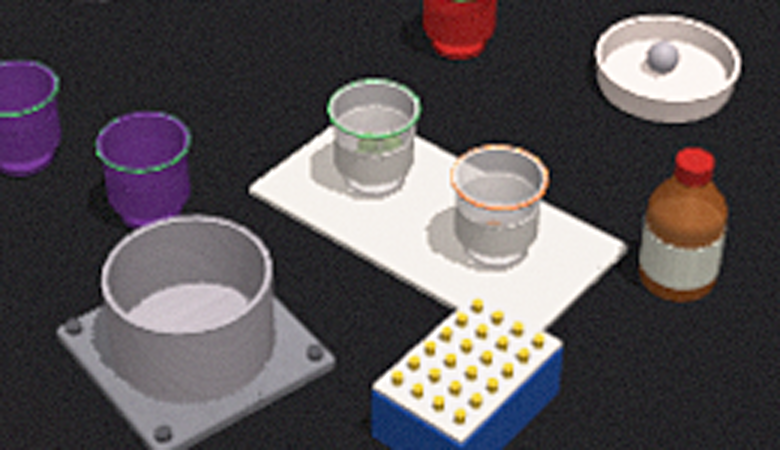

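```bash
python3 - <<'E'
from h import *
from scipy.optimize import least_squares
def b(crop,box):
    s,ox,oy=(2.28,90,100) if crop=='top' else (3,150,170)
    x0,x1,y0,y1=box; return np.array([(x0+.5)/s-.5+ox,(x1+.5)/s-.5+ox,(y0+.5)/s-.5+oy,(y1+.5)/s-.5+oy])
th=np.linspace(0,2*np.pi,180)
def circ(p,r): return np.c_[p[0]+r*np.cos(th),p[1]+r*np.sin(th),p[2]+0*th]
def bb(cam,p,r):
    q=proj(cam,circ(p,r)); return np.array([q[:,0].min(),q[:,0].max(),q[:,1].min(),q[:,1].max()])
D={'bean':(36,(393,485,217,308),(329,420,80,137)),'carrot':(36,(361,451,67,157),(451,548,146,209)),
'jar':(60,(633,779,98,242),(104,272,216,334)),'dish':(64,(22,174,149,298),(596,740,15,106))}
for n,(r,tb,sb) in D.items():
    t=b('top',tb);s=b('scene',sb)
    f=lambda p:np.r_[bb('top',p[:3],p[3])-t,bb('scene',p[:3],p[3])-s]
    o=least_squares(f,[400,0,50,r]); print(n,o.x.round(1),f(o.x).round(1))
bt=((95+.5)/2.28-.5+90,(233.5)/2.28-.5+100); bs=(663.5/3-.5+150,57.5/3-.5+170)
print('ball',tri([('top',bt),('scene',bs)]),plane('top',bt,20),plane('scene',bs,20))
for uv in [(311,67),(461,31),(537,327),(386,368)]:
    print('tray',plane('top',((uv[0]+.5)/2.28-.5+90,(uv[1]+.5)/2.28-.5+100),8).round(1))
E
```

```text
bean [478.2 -21.8  84.2  36.9] [-0.3 -0.6 -0.3 -0.3 -1.  -0.6  0.   0. ]
carrot [602.5   3.7  83.2  37.1] [-0.7 -0.5 -0.2 -0.6 -1.  -0.8  0.   0.2]
jar [ 551.6 -240.7   85.4   59.5] [-0.4 -0.6 -0.3 -0.3 -0.9 -0.4  0.1 -0.2]
dish [520.6 272.8  26.7  65.4] [-0.2 -0.7 -0.4 -0.2 -1.3 -0.1  0.8 -0.4]
ball [512.3865002  276.79548047  22.56899248] [512.0655432  276.71246437  20.        ] [510.29247887 280.73209983  20.        ]
tray [662.7  88.8   8. ]
tray [694.9 -47.6   8. ]
tray [ 425.4 -110.8    8. ]
tray [391.   23.2   8. ]
```

```bash
cat >> h.py <<'E'
from scipy.spatial.transform import Rotation as R
def Rg(psi,al,flip=1):
    z=np.array([np.cos(al)*np.cos(psi),np.cos(al)*np.sin(psi),-np.sin(al)])
    y=flip*np.array([-np.sin(psi),np.cos(psi),0]); return R.from_matrix(np.c_[np.cross(y,z),y,z])
def quat(r): q=r.as_quat(); return [q[3],q[0],q[1],q[2]]
E
python3 - <<'E'
from h import *
from station import ctrl
print([plane('top',p,83).round(0)[:2].tolist() for p in [(184,279),(371,259),(400,327)]])
g=np.array([478,-22,46.]); J=np.array([551.6,-240.7,0])
D=np.deg2rad
for fl in (1,-1):
 for al in (20,30,40):
  for ps in (-90,-60,-30,0,30,60):
   r=Rg(D(ps),D(al),fl); tcp=g+r.apply([0,0,5])
   q=ctrl.inverse_kinematics(tcp.tolist(),quat(r))
   if q is None: continue
   up=ctrl.inverse_kinematics((tcp+[0,0,130]).tolist(),quat(r))
   out=[]
   for dy in (-60,-30,-10,20):
    for sg in (1,-1):
     for th in (130,145):
      Rz=R.from_euler('z',dy,degrees=True)
      ax=np.array([np.cos(D(ps)),np.sin(D(ps)),0])*sg
      rp=Rz*R.from_rotvec(ax*D(th))*r
      cu=Rz*R.from_rotvec(ax*D(th))
      # lowest lip
      t=np.linspace(0,2*np.pi,72); lip=cu.apply(np.c_[36*np.cos(t),36*np.sin(t),37+0*t]); l=lip[lip[:,2].argmin()]
      gp=np.array([J[0],J[1],100])-l
      p=ctrl.inverse_kinematics((gp+rp.apply([0,0,5])).tolist(),quat(rp))
      if p is not None: out.append((dy,sg,th))
   print(fl,al,ps,np.round(q,2),up is not None,out)
E
```

```text
[[363.0, 157.0], [395.0, -184.0], [272.0, -233.0]]
1 20 60 [-1.02  0.94  2.06  1.04  1.29  1.7 ] True [(-60, 1, 130), (-60, 1, 145), (-60, -1, 145), (-30, 1, 130), (-30, 1, 145), (-30, -1, 130), (-30, -1, 145), (-10, 1, 130), (-10, 1, 145), (-10, -1, 130), (-10, -1, 145), (20, 1, 130), (20, 1, 145), (20, -1, 130), (20, -1, 145)]
1 30 -90 [ 0.47  0.84  1.79 -0.92  1.33  1.1 ] True [(20, 1, 130)]
1 30 60 [-0.96  0.8   2.09  1.03  1.16  1.81] True [(-60, 1, 130), (-60, 1, 145), (-60, -1, 130), (-60, -1, 145), (-30, 1, 130), (-30, 1, 145), (-30, -1, 130), (-30, -1, 145), (-10, 1, 130), (-10, 1, 145), (-10, -1, 130), (-10, -1, 145), (20, 1, 130), (20, 1, 145), (20, -1, 130), (20, -1, 145)]
1 40 -90 [ 0.41  0.73  1.83 -0.86  1.19  1.  ] True [(20, 1, 130), (20, 1, 145)]
1 40 60 [-0.87  0.67  2.11  0.99  1.04  1.96] True [(-60, 1, 130), (-60, 1, 145), (-60, -1, 130), (-30, 1, 130), (-30, 1, 145), (-30, -1, 130), (-30, -1, 145), (-10, 1, 130), (-10, 1, 145), (-10, -1, 130), (-10, -1, 145), (20, 1, 145), (20, -1, 130), (20, -1, 145)]
-1 20 60 [-1.02  0.94  2.06  1.04  1.29 -1.44] True [(-60, 
[... 220 characters left out ...]
.47  0.84  1.79 -0.92  1.33 -2.04] True [(20, 1, 130)]
-1 30 60 [-0.96  0.8   2.09  1.03  1.16 -1.33] True [(-60, 1, 130), (-60, 1, 145), (-60, -1, 130), (-60, -1, 145), (-30, 1, 130), (-30, 1, 145), (-30, -1, 130), (-30, -1, 145), (-10, 1, 130), (-10, 1, 145), (-10, -1, 130), (-10, -1, 145), (20, 1, 130), (20, 1, 145), (20, -1, 130), (20, -1, 145)]
-1 40 -90 [ 0.41  0.73  1.83 -0.86  1.19 -2.15] True [(20, 1, 130), (20, 1, 145)]
-1 40 60 [-0.87  0.67  2.11  0.99  1.04 -1.18] True [(-60, 1, 130), (-60, 1, 145), (-60, -1, 130), (-30, 1, 130), (-30, 1, 145), (-30, -1, 130), (-30, -1, 145), (-10, 1, 130), (-10, 1, 145), (-10, -1, 130), (-10, -1, 145), (20, 1, 145), (20, -1, 130), (20, -1, 145)]
```

```bash
cat >> h.py <<'E'
B=np.array([478,-22,46.]); J=np.array([551.6,-240.7,0])
# body sample points in tool frame
BX=np.array([[x,y,z] for x in np.linspace(-38,38,5) for y in np.linspace(-89,89,9) for z in (-66,-100,-140,-180)]+[[100,0,-190],[100,0,-150],[100,30,-180],[100,-30,-180],[0,0,-220],[0,0,-270]])
FG=np.array([[x,y,z] for x in (-10,10) for y in (-58,58) for z in (14,-20,-50)])
CY={'pur1':(395,-184,36,76),'pur2':(272,-233,36,76),'red':(363,157,36,76),'carrot':(602.5,3.7,36,84),'jar':(551.6,-240.7,60,84),'dish':(520.6,272.8,64,28),'bottle':(640,110,32,122)}
def clear(r,tcp,skip=(),pts=BX):
    P=r.apply(pts)+tcp; best=(P[:,2].min(),'bench')
    m=(abs(P[:,0]-550)<170)&(abs(P[:,1])<120)
    if m.any(): best=min(best,(P[m,2].min()-8,'tray'))
    m=(abs(P[:,0]-J[0])<77)&(abs(P[:,1]-J[1])<77)
    if m.any(): best=min(best,(P[m,2].min()-12,'plate'))
    for n,(x,y,rr,h) in CY.items():
        if n in skip: continue
        d=np.hypot(P[:,0]-x,P[:,1]-y)-rr; v=P[:,2]-h
        best=min(best,(np.maximum(d,v).min(),n))
    return best
def pourpose(al,ps,fl,be,ga,th,liph,off):
    cu=R.from_euler('z',be)*R.from_euler('y',th)*R.from_euler('z',ga)
    # lip: direction of mouth azimuth be
    f=R.from_euler('z',be)
    l=f.apply([36*np.cos(th)+37*np.sin(th),0,-36*np.sin(th)+37*np.cos(th)])
    r=cu*Rg(ps,al,fl)
    tgt=np.array([J[0],J[1],liph])-off*f.apply([1,0,0])
    return r,tgt-l+r.apply([0,0,5])
E
python3 - <<'E'
from h import *
from station import ctrl
import time
D=np.deg2rad; t0=time.time()
res=[]
for fl in (1,-1):
 for al in range(15,56,5):
  for ps in range(-180,180,15):
   r=Rg(D(ps),D(al),fl); tcp=B+r.apply([0,0,5])
   back=tcp-r.apply([0,0,90])
   c=min(clear(r,tcp),clear(r,back)); 
   if c[0]<3: continue
   q=ctrl.inverse_kinematics(tcp.tolist(),quat(r))
   if q is None or ctrl.inverse_kinematics((tcp+[0,0,120]).tolist(),quat(r)) is None or ctrl.inverse_kinematics(back.tolist(),quat(r)) is None: continue
   for be in range(0,360,30):
    for ga in range(0,360,30):
     best=[]
     ok=True
     for th in (135,90,45,0):
      rp,tp=pourpose(D(al),D(ps),fl,D(be),D(ga),D(th),115,15)
      cc=min(clear(rp,tp),clear(rp,tp,pts=FG))
      if cc[0]<8 and th>0: ok=False;break
      p=ctrl.inverse_kinematics(tp.tolist(),quat(rp))
      if p is None: ok=False;break
      best.append((cc,np.array(p)))
     if ok: 
      jumps=max(abs(best[i][1]-best[i+1][1]).max() for i in range(3))
      j2=abs(best[-1][1]-q).max()
      res.append((min(b[0][0] for b in best[:3]),c,fl,al,ps,be,ga,round(jumps,2),round(j2,2)))
print(time.time()-t0,len(res))
import pickle; pickle.dump(res,open('res.pkl','wb'))
res.sort(key=lambda x:-min(x[0],x[1][0])+5*x[7]+5*x[8])
for x in res[:30]: print(x)
E
```

```text
Traceback (most recent call last):
ValueError: time passes only in moves, steps and waits
```

```bash
python3 - <<'E'
from station import ctrl
n=0
try:
    for i in range(3000):
        ctrl.inverse_kinematics([500,0,200+i*.01],[0,0,1,0]); n+=1
except Exception as e: print(n,repr(e))
print(ctrl.observe()['t'])
E
```

```text
Traceback (most recent call last):
ValueError: time passes only in moves, steps and waits
```

```bash
python3 - <<'E'
from station import ctrl
print(ctrl.observe()['t'])
print(ctrl.inverse_kinematics([500,0,200],[0,0,1,0]))
print(ctrl.observe()['t'])
E
```

```text
0.15
[-1.38239880e-01  2.19283791e-01  1.72679837e+00 -4.44089210e-16
  1.19551049e+00 -1.70903621e+00]
0.15
```

```bash
cat > fit.py <<'E'
from h import *
from station import ctrl
from scipy.optimize import least_squares
rng=np.random.default_rng(0); S=[]
for i in range(150):
    r=Rg(rng.uniform(-3,3),rng.uniform(0.2,1.5),1)*R.from_euler('z',rng.uniform(-1,1)); p=rng.uniform([350,-300,50],[650,300,350])
    q=ctrl.inverse_kinematics(p.tolist(),quat(r))
    if q is not None: S.append((q,p,r))
print(len(S))
Q=np.array([s[0] for s in S]);P=np.array([s[1] for s in S])
e=lambda a,x:R.from_euler(a,x)
for sg in [(a,b) for a in (1,-1) for b in (1,-1)]:
    C=[((e('z',q[0])*e('y',q[1]+q[2])*e('z',sg[0]*q[3])*e('y',q[4])*e('z',sg[1]*q[5])).inv()*r).as_rotvec() for q,p,r in S]
    print(sg,np.mean(C,0).round(3),np.std(C,0).round(4))
pickle=__import__('pickle'); pickle.dump([(q,p,r.as_quat()) for q,p,r in S],open('S.pkl','wb'))
E
python3 fit.py
```

```text
131
(1, 1) [-0.    -0.     1.571] [0. 0. 0.]
(1, -1) [-0.    -0.    -0.229] [0.     0.     1.6904]
(-1, 1) [ 0.302 -0.261  1.393] [0.7113 0.6481 0.7146]
(-1, -1) [ 0.254 -0.254 -0.404] [0.6768 0.6768 1.5343]
```

```bash
cat > kin.py <<'E'
import numpy as np,pickle
from scipy.spatial.transform import Rotation as R
e=lambda a,x:R.from_euler(a,x)
def frames(q):
    r1=e('z',q[0]); r2=r1*e('y',q[1]); r3=r2*e('y',q[2]); r4=r3*e('z',q[3]); r5=r4*e('y',q[4]); r6=r5*e('z',q[5])
    return [r1,r2,r3,r4,r5,r6]
E
python3 - <<'E'
from kin import *
S=pickle.load(open('S.pkl','rb'))
A=[];b=[]
for q,p,_ in S:
    A.append(np.hstack([np.eye(3)]+[f.as_matrix() for f in frames(q)])); b.append(p)
A=np.vstack(A);b=np.hstack(b)
x,res,rk,sv=np.linalg.lstsq(A,b,rcond=1e-9)
print(rk,x.reshape(7,3).round(2),abs(A@x-b).max())
np.save('t.npy',x)
E
```

```text
15 [[ -0.     0.   133.25]
 [  0.    22.97 133.25]
 [ -0.    22.97 611.1 ]
 [112.2   22.97 216.8 ]
 [ -0.     0.   216.8 ]
 [ -0.     0.   199.82]
 [  0.    -0.   199.82]] 1.0231815394945443e-12
```

```bash
cat >> kin.py <<'E'
LO=np.array([-2.97,-1.01,.21,-.96,.2,-2.98]);HI=np.array([2.97,2.36,2.38,4.11,2.71,2.98])
def fk(q):
    f=frames(q); x=np.load('t.npy').reshape(7,3); p=x[0].copy()
    for k in range(6): p=p+f[k].apply(x[k+1])
    return p,f[5]*e('z',np.pi/2)
def ik(p,r,m=0.03):
    W=np.asarray(p)-399.64*r.as_matrix()[:,2]; d=68.91; rho=np.hypot(W[0],W[1]); out=[]
    if rho<d: return out
    X=np.sqrt(rho**2-d*d); Z=W[2]-266.5
    q1=np.arctan2(W[1],W[0])-np.arctan2(d,X)
    L1=611.1;L2=np.hypot(112.2,433.6);g=np.arctan2(112.2,433.6)
    c=(X*X+Z*Z-L1*L1-L2*L2)/(2*L1*L2)
    if abs(c)>1: return out
    for s in (1,-1):
        k=s*np.arccos(c); q3=k-g  # forearm dir angle from z = q3+g
        a=np.arctan2(X,Z); q2=a-np.arctan2(L2*np.sin(k),L1+L2*np.cos(k))
        q1w=(q1+np.pi)%(2*np.pi)-np.pi
        M=((e('z',q1)*e('y',q2+q3)).inv()*r*e('z',-np.pi/2)).as_matrix()
        q5=np.arccos(np.clip(M[2,2],-1,1)); q4=np.arctan2(M[1,2],M[0,2]); q6=np.arctan2(M[2,1],-M[2,0])
        if q4<LO[3]: q4+=2*np.pi
        q=np.array([q1w,q2,q3,q4,q5,q6])
        if (q>LO+m).all() and (q<HI-m).all(): out.append(q)
    return out
E
cat > search.py <<'E'
from h import *
from kin import *
S=pickle.load(open('S.pkl','rb'))
bad=0
for q,p,rq in S:
    o=ik(p,R.from_quat(rq),0); bad+= not any(abs(x-q).max()<1e-3 for x in o)
print('bad',bad,len(S))
import h
PTS=np.vstack([BX,[[x,y,z] for x in (-55,0,55) for y in (-55,0,55) for z in (-240,-300,-360,-410)]])
D=np.deg2rad; res=[]
for fl in (1,-1):
 for al in range(15,61,5):
  for ps in range(-180,180,15):
   r=Rg(D(ps),D(al),fl); tcp=B+r.apply([0,0,5]); back=tcp-r.apply([0,0,90])
   c=min(clear(r,tcp,pts=PTS),clear(r,back,pts=PTS))
   if c[0]<5: continue
   qs=ik(tcp,r); qu=ik(tcp+[0,0,120],r); qb=ik(back,r)
   if not(qs and qu and qb): continue
   for be in range(0,360,20):
    for ga in range(0,360,20):
     best=[];ok=True
     for th in (140,100,60,30,0):
      rp,tp=pourpose(D(al),D(ps),fl,D(be),D(ga),D(th),120,15)
      p=ik(tp,rp)
      if not p: ok=False;break
      cc=min(clear(rp,tp,pts=PTS),clear(rp,tp,pts=FG))
      if cc[0]<8: ok=False;break
      best.append((cc,p[0]))
     if ok:
      jm=max(abs(best[i][1]-best[i+1][1]).max() for i in range(4)); j2=abs(best[-1][1]-qu[0]).max()
      res.append((min(b[0] for b in best),c,fl,al,ps,be,ga,round(jm,2),round(j2,2)))
print(len(res)); pickle.dump(res,open('res.pkl','wb'))
res.sort(key=lambda x:-min(x[0][0],x[1][0],25)+4*x[7]+4*x[8])
for x in res[:30]: print((round(x[0][0]),x[0][1]),(round(x[1][0]),x[1][1]),x[2:])
E
python3 search.py
```

```text
bad 0 131
0
```

```bash
cat > search2.py <<'E'
from h import *
from kin import *
PTS=np.vstack([BX,[[x,y,z] for x in (-45,0,45) for y in (-45,0,45) for z in (-240,-300,-360,-410)]])
D=np.deg2rad
for fl in (1,-1):
 for al in range(15,76,10):
  for ps in range(-180,180,15):
   r=Rg(D(ps),D(al),fl); tcp=B+r.apply([0,0,5]); back=tcp-r.apply([0,0,90])
   qs=ik(tcp,r,.0); qu=ik(tcp+[0,0,120],r); qb=ik(back,r,0)
   if not qs: continue
   c=clear(r,tcp,pts=PTS);c2=clear(r,back,pts=PTS)
   if fl==1: print(al,ps,bool(qu),bool(qb),qs[0].round(2),round(c[0]),c[1],round(c2[0]),c2[1])
E
python3 search2.py
```

```text
15 -180 True True [-0.11  1.19  0.99 -0.13  2.26  1.46] -21 carrot -10 carrot
15 -165 True True [ 0.01  1.18  1.03 -0.31  2.21  1.32] -21 carrot -28 bottle
15 -150 True True [ 0.12  1.16  1.1  -0.46  2.12  1.21] -21 tray -16 bottle
15 -135 True True [ 0.23  1.12  1.22 -0.59  1.99  1.14] -30 carrot -18 bottle
15 -120 True True [ 0.34  1.08  1.36 -0.71  1.85  1.12] -22 carrot -22 bottle
15 -105 True True [ 0.44  1.04  1.52 -0.84  1.69  1.14] -13 bench -10 dish
15 45 True True [-1.14  1.08  2.24  1.26  1.25  1.4 ] -21 pur1 -31 pur2
15 60 True True [-1.04  1.01  2.03  1.04  1.36  1.66] -21 pur1 -19 pur1
15 75 True True [-0.93  1.    1.83  0.87  1.51  1.81] -21 pur1 -21 jar
15 90 True True [-0.81  1.02  1.64  0.73  1.66  1.89] -25 plate -27 pur1
15 105 True True [-0.69  1.06  1.46  0.61  1.82  1.92] -30 jar -33 jar
15 120 True True [-0.58  1.1   1.31  0.5   1.97  1.91] -25 plate -22 jar
15 135 True True [-0.46  1.14  1.17  0.37  2.1   1.85] -29 jar -27 jar
15 150 True True [-0.34  1.17  1.07  0.22  2.19  1.75] -31 carrot 4 jar
15 165 True True [-0.22  1.19  1.01  0.05  2.25  1.61] -21 tra
[... 7330 characters left out ...]
.16  0.33  0.44 -2.43] 47 pur1 103 jar
75 30 True True [-0.36  0.36  2.13  0.41  0.53 -2.8 ] 56 pur1 98 jar
75 60 False False [-0.41  0.4   2.03  0.4   0.72  2.95] 31 carrot 98 jar
75 75 True True [-0.41  0.43  1.97  0.36  0.81  2.74] 26 carrot 98 jar
75 90 True True [-0.39  0.45  1.92  0.31  0.9   2.54] 21 carrot 98 carrot
75 105 True True [-0.37  0.48  1.86  0.26  0.97  2.35] 16 carrot 98 carrot
75 120 True True [-0.33  0.5   1.81  0.2   1.04  2.17] 11 carrot 91 bottle
75 135 True True [-0.29  0.52  1.77  0.14  1.09  1.98] 11 carrot 87 bottle
75 150 True True [-0.25  0.53  1.74  0.08  1.12  1.8 ] 11 carrot 74 bottle
75 165 True True [-0.2   0.54  1.73  0.02  1.14  1.62] 26 carrot 61 bottle
```

```bash
cat > search3.py <<'E'
from h import *
from kin import *
PTS=np.vstack([BX,[[x,y,z] for x in (-45,0,45) for y in (-45,0,45) for z in (-240,-300,-360,-410)]])
D=np.deg2rad; res=[]
from collections import Counter
C=Counter()
for fl in (1,-1):
 for al in (35,40,45,50,55):
  for ps in (-90,-75,-60,30,37.5,45,60,75,90,-180,-165):
   r=Rg(D(ps),D(al),fl); tcp=B+r.apply([0,0,5]); back=tcp-r.apply([0,0,90])
   qs=ik(tcp,r,.0); qu=ik(tcp+[0,0,120],r,.02)
   if not(qs and qu): continue
   c=min(clear(r,tcp,pts=PTS),clear(r,back,pts=PTS))
   if c[0]<4: continue
   for be in range(0,360,15):
    for ga in range(0,360,15):
     best=[];ok=True
     for th in (135,110,80,50,20,0):
      rp,tp=pourpose(D(al),D(ps),fl,D(be),D(ga),D(th),140,15)
      p=ik(tp,rp,.02)
      if not p: ok=False;C[('ik',th)]+=1;break
      cc=min(clear(rp,tp,pts=PTS),clear(rp,tp,pts=FG))
      if cc[0]<4: ok=False;C[(cc[1],th)]+=1;break
      best.append((cc,p[0]))
     if ok:
      jm=max(abs(best[i][1]-best[i+1][1]).max() for i in range(5)); j2=abs(best[-1][1]-qu[0]).max()
      res.append((min(b[0] for b in best),c,fl,al,ps,be,ga,round(jm,2),round(j2,2)))
print(len(res),C); pickle.dump(res,open('res.pkl','wb'))
res.sort(key=lambda x:-min(x[0][0],x[1][0],25)+4*x[7]+4*x[8])
for x in res[:30]: print((round(x[0][0]),x[0][1]),(round(x[1][0]),x[1][1]),x[2:])
E
python3 search3.py
```

```text
494 Counter({('ik', 135): 24906, ('bench', 135): 4353, ('jar', 20): 1512, ('ik', 20): 488, ('jar', 0): 358, ('pur1', 135): 339, ('ik', 80): 331, ('ik', 0): 288, ('ik', 50): 249, ('ik', 110): 249, ('pur2', 135): 137, ('tray', 135): 134, ('jar', 135): 78, ('jar', 50): 68})
(13, 'jar') (39, 'pur1') (-1, 45, 45, 15, 315, np.float64(0.83), np.float64(0.27))
(12, 'jar') (28, 'pur1') (-1, 40, 45, 30, 315, np.float64(0.79), np.float64(0.26))
(12, 'jar') (28, 'jar') (-1, 40, 60, 30, 300, np.float64(0.79), np.float64(0.31))
(13, 'jar') (31, 'jar') (-1, 45, 60, 15, 300, np.float64(0.83), np.float64(0.42))
(12, 'jar') (20, 'jar') (-1, 40, 75, 30, 285, np.float64(0.79), np.float64(0.38))
(12, 'jar') (28, 'pur1') (-1, 40, 45, 15, 315, np.float64(0.91), np.float64(0.29))
(13, 'jar') (31, 'jar') (-1, 45, 75, 15, 285, np.float64(0.83), np.float64(0.54))
(12, 'jar') (28, 'pur1') (-1, 40, 90, 30, 270, np.float64(0.79), np.float64(0.47))
(11, 'jar') (16, 'pur1') (-1, 35, 45, 30, 315, np.float64(0.82), np.float64(0.26))
(13, 'jar') (30, 'carrot') (-1, 45, 90, 15, 270, np.float64(0.83), np.float64(0.65))

[... 973 characters left out ...]
4(1.02), np.float64(0.49))
(9, 'jar') (21, 'carrot') (1, 55, -75, 240, 75, np.float64(0.57), np.float64(0.47))
(11, 'jar') (9, 'carrot') (1, 50, -90, 240, 90, np.float64(0.55), np.float64(0.39))
(11, 'jar') (10, 'carrot') (1, 50, -180, 210, 180, np.float64(0.8), np.float64(0.55))
(11, 'jar') (9, 'carrot') (1, 50, -90, 255, 90, np.float64(0.6), np.float64(0.35))
(11, 'jar') (9, 'carrot') (1, 50, -90, 270, 90, np.float64(0.63), np.float64(0.33))
(13, 'jar') (39, 'pur1') (-1, 45, 45, 0, 315, np.float64(1.27), np.float64(0.67))
(11, 'jar') (10, 'carrot') (1, 50, -180, 195, 180, np.float64(0.97), np.float64(0.41))
(9, 'jar') (21, 'carrot') (1, 55, -75, 285, 75, np.float64(0.71), np.float64(0.38))
```

```bash
cat >> h.py <<'E'
CY['bottle']=(640,110,32,122)
TB=plane('top',(330,97),61)
E
cat > path.py <<'E'
from h import *
from kin import *
PTS=np.vstack([BX,FG,[[x,y,z] for x in (-45,0,45) for y in (-45,0,45) for z in (-240,-300,-360,-410)]])
CUPP=None
D=np.deg2rad
AL,PS,FL,BE,GA=D(45),D(45),-1,D(15),D(315)
def clr(r,p,skip=()):
    c=clear(r,p,pts=PTS,skip=skip)
    P=r.apply(PTS)+p; d=np.maximum(np.maximum(abs(P[:,0]-TB[0])-60,abs(P[:,1]-TB[1])-60),P[:,2]-66).min()
    return min(c,(d,'tipbox'))
def jpath(qa,qb,n=15):
    return min((*clr(r,p),round(s,2)) for s in np.linspace(0,1,n) for p,r in [fk(qa+(qb-qa)*s)])
G=Rg(PS,AL,FL); TG=B+G.apply([0,0,5])
E
python3 - <<'E'
from path import *
print('TB',TB, 'bottle',plane('top',(212,88),120), plane('top',(219,105),60))
q0=np.array([1.186,.359,1.51,0,1.272,-.115])
W={}
W['pre']=ik(TG-G.apply([0,0,90]),G)[0]; W['gr']=ik(TG,G)[0]; W['up']=ik(TG+[0,0,140],G)[0]
for th in (0,20,45,70,85,100,115,135,145):
    r,p=pourpose(AL,PS,FL,BE,GA,D(th),140,15); s=ik(p,r,0)
    if not s: print('noik',th); continue
    W[th]=s[0]
    print(th,p.round(0),s[0].round(2),clr(r,p))
for k in ('pre','gr','up'): print(k,W[k].round(2))
ks=['pre','gr','up',0,20,45,70,85,100,115,135,145]; ks=[k for k in ks if k in W]
print('q0-pre',jpath(q0,W['pre']))
for a,b in zip(ks,ks[1:]): print(a,b,jpath(W[a],W[b]))
E
```

```text
TB [ 708.89196924 -119.57836031   61.        ] bottle [704.74115138 101.40033102 120.        ] [695.04398746  96.70489065  60.        ]
0 [ 506. -253.   99.] [-1.12  0.46  2.15  1.23  0.83 -0.83] (np.float64(12.636038969321078), 'jar')
20 [ 494. -256.  113.] [-0.89  0.32  1.98  0.6   0.75 -0.01] (np.float64(20.550432854356103), 'jar')
45 [ 487. -258.  134.] [-0.61  0.36  1.7  -0.    1.08  0.7 ] (np.float64(36.29289321881343), 'jar')
70 [ 490. -257.  157.] [-0.42  0.56  1.4  -0.27  1.54  0.95] (np.float64(55.728158474139576), 'jar')
85 [ 495. -256.  169.] [-0.34  0.71  1.22 -0.38  1.8   0.99] (np.float64(67.65552613351349), 'jar')
100 [ 504. -253.  179.] [-0.29  0.87  1.05 -0.5   2.05  0.99] (np.float64(78.78858894855611), 'jar')
115 [ 515. -251.  187.] [-0.25  1.03  0.91 -0.65  2.27  0.93] (np.float64(77.13831364883262), 'jar')
135 [ 532. -246.  192.] [-0.23  1.23  0.76 -0.92  2.51  0.76] (np.float64(25.618795026617974), 'tipbox')
noik 145
pre [-1.04  0.42  2.25  0.96  0.99 -1.01]
gr [-0.86  0.59  2.28  1.25  0.84 -1.21]
up [-0.86  0.23  2.17  0.94  1.06 -0.69]
q0-pre (np.float64(13.193705216932273), 'red', np.float64(0.71))
pre gr (np.float64(17.49107491846515), 'tray', np.float64(1.0))
gr up (np.float64(17.49107491846515), 'tray', np.float64(0.0))
up 0 (np.float64(6.156385419998912), 'jar', np.float64(0.93))
0 20 (np.float64(1.242878709418335), 'jar', np.float64(0.36))
20 45 (np.float64(10.706755697397682), 'jar', np.float64(0.36))
45 70 (np.float64(34.17149050316574), 'jar', np.float64(0.21))
70 85 (np.float64(55.72453324299164), 'jar', np.float64(0.0))
85 100 (np.float64(67.6524619557407), 'jar', np.float64(0.0))
100 115 (np.float64(74.44420115744569), 'jar', np.float64(0.64))
115 135 (np.float64(25.618795026618002), 'tipbox', np.float64(1.0))
```

```bash
cat >> path.py <<'E'
t=np.linspace(0,2*np.pi,16,endpoint=False)
CUPW=np.vstack([np.c_[rr*np.cos(t),rr*np.sin(t),zz+0*t] for rr,zz in ((25,-38),(33,-18),(33,14),(36,37))])
CUP=G.inv().apply(CUPW)-[0,0,5]   # tool frame
def LH(th): return np.interp(th,[0,20,45,70,100,160],[200,190,165,145,130,125])
def pp(th,be,off=15,lh=None): return pourpose(AL,PS,FL,be,-PS,D(th),LH(th) if lh is None else lh,off)
def clrc(r,p): return min(clr(r,p),(lambda c:(c[0],'cup-'+c[1]))(clear(r,p,pts=CUP,skip=())))
def jpathc(qa,qb,n=15):
    return min((*clrc(r,p),round(s,2)) for s in np.linspace(0,1,n) for p,r in [fk(qa+(qb-qa)*s)])
CY['bottle']=(695,97,32,122)
E
python3 - <<'E'
from path import *
for be in range(0,75,10):
    print(be,[(th,(lambda s: s[0].round(2).tolist() if s else None)(ik(*pp(th,D(be))[::-1],0))) for th in (135,145,155)], [round(clrc(*pp(th,D(be)))[0]) for th in (0,45,90,135,145)])
E
```

```text
0 [(135, [-0.32, 1.3, 0.62, -0.78, 2.67, 0.84]), (145, None), (155, None)] [41, 36, 51, 31, 26]
10 [(135, [-0.26, 1.26, 0.71, -0.87, 2.56, 0.79]), (145, None), (155, None)] [41, 36, 51, 13, 6]
20 [(135, [-0.2, 1.22, 0.81, -0.93, 2.44, 0.77]), (145, None), (155, None)] [41, 36, 51, 13, -18]
30 [(135, None), (145, None), (155, None)] [41, 36, 51, 13, -18]
40 [(135, None), (145, None), (155, None)] [41, 36, 51, 13, -19]
50 [(135, None), (145, None), (155, None)] [41, 36, 51, 13, -18]
60 [(135, None), (145, None), (155, None)] [41, 36, 51, 12, -12]
70 [(135, None), (145, None), (155, None)] [41, 36, 51, 12, -6]
```

```bash
python3 - <<'E'
from path import *
from station import ctrl,eyes,claw
q0=np.array(ctrl.observe()['joint_positions'])
pre=TG-G.apply([0,0,80]); hi=pre+[-20,-20,60]
qh=ik(hi,G)[0]; qp=ik(pre,G)[0]
print(qh.round(2),jpath(q0,qh),jpath(qh,qp))
ctrl.move_joints(qh.tolist())
s=ctrl.observe(); d=eyes.snapshot('wrist'); cv2.imwrite('pics/w1.png',d['color'])
print(s['t'],s['tool_pos'],hi)
c=wcam(d,s); print(proj(c,[[478,-22,83],[478,-22,60],[478,-22,8]]).round(0))
import pickle; pickle.dump(c,open('c1.pkl','wb'))
E
```

```text
[-1.1   0.29  2.2   0.84  1.13 -0.87] (np.float64(54.16105083863812), 'red', np.float64(0.64)) (np.float64(42.829170035089604), 'pur1', np.float64(1.0))
2.7 [420.59923373 -79.10322826 159.06154785] [420.5        -79.5        159.03300859]
[[277. 197.]
 [277. 209.]
 [277. 231.]]
```

View pics/w1.png

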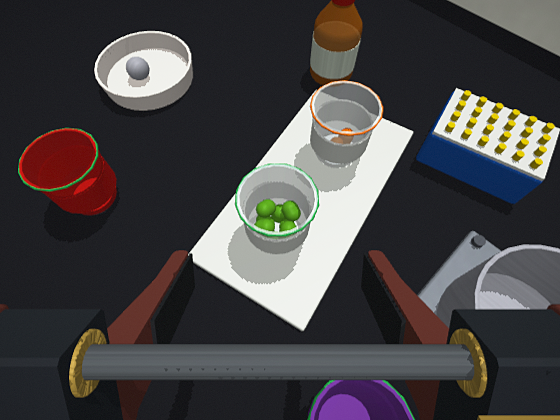

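```bash
python3 - <<'E'
from path import *
from station import ctrl,eyes,claw
pre=TG-G.apply([0,0,80])
ctrl.servo_line(pre.tolist(),v=200)
ctrl.servo_line(TG.tolist(),v=100)
s=ctrl.observe(); print(s['t'],s['tool_pos'],TG,np.round(s['contact_force'],1))
claw.grip(60,25)
s=ctrl.observe(); print(s['t'],s['finger_gap'],np.round(s['contact_force'],1))
d=eyes.snapshot('wrist'); cv2.imwrite('pics/w2.png',d['color'])
E
```

```text
4.1833 [480.61042855 -19.89618454  42.8216673 ] [480.5        -19.5         42.46446609] [0.1 0.4 0.4]
4.7083 62.93418338246473 [-0.8 -1.3  3.4]
```

View pics/w2.png

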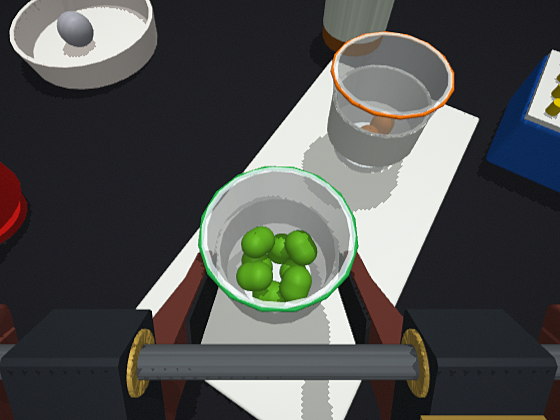

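```bash
python3 - <<'E'
from path import *
from station import ctrl,eyes,claw
ctrl.servo_line((TG+[0,0,30]).tolist(),v=40)
s=ctrl.observe(); print(s['t'],s['finger_gap'],np.round(s['contact_force'],2),np.round(s['wrist_torque'],2),s['tool_pos'])
d=eyes.snapshot('wrist'); cv2.imwrite('pics/w3.png',d['color'])
d=eyes.snapshot('scene'); cv2.imwrite('pics/s3.png',cv2.resize(d['color'][150:300,180:380],None,fx=4,fy=4))
E
```

```text
5.6583 62.54209814910694 [ 0.14  1.03 -1.24] [-0.42  0.41  0.01] [480.48197098 -19.54264548  72.4048345 ]
```

View pics/w3.png

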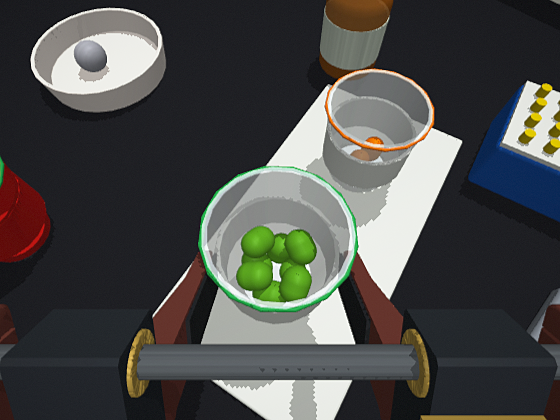

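View pics/s3.png

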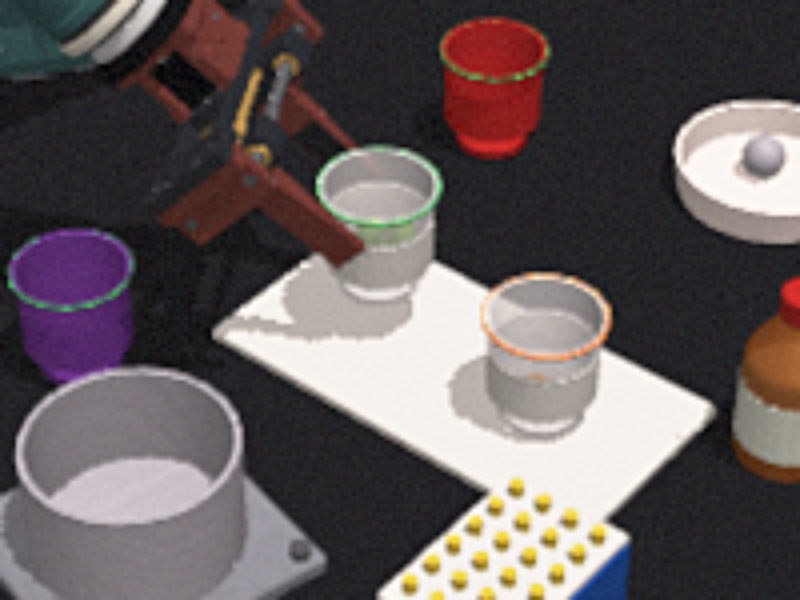

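```bash
cat > seq.py <<'E'
from path import *
from scipy.spatial.transform import Slerp
BE=D(10)
def lpath(pa,ra,pb,rb,n=12):
    sl=Slerp([0,1],R.concatenate([ra,rb])); out=[];prev=None;dj=0
    for s in np.linspace(0,1,n):
        p=pa+(np.array(pb)-pa)*s;r=sl(s);q=ik(p,r,.01)
        if not q: return 'NOIK',s
        if prev is not None: dj=max(dj,abs(q[0]-prev).max())
        prev=q[0]; out.append((*clrc(r,p),round(s,2)))
    return min(out),round(dj,2)
E
python3 - <<'E'
from seq import *
a=(TG+[0,0,30],G); 
P=[a,(TG+[0,0,150],G)]+[pp(th,BE)[::-1] for th in (0,20,40,60,75,90,105,120,135)]
for x,y in zip(P,P[1:]): print(x[0].round(0),lpath(*x,*y))
E
```

```text
[480. -20.  72.] ((np.float64(29.999999999999993), 'cup-tray', np.float64(0.0)), np.float64(0.04))
[480. -20. 192.] ((np.float64(40.999999999999986), 'cup-jar', np.float64(1.0)), np.float64(0.04))
[ 505. -249.  159.] ((np.float64(39.2486801919535), 'cup-jar', np.float64(0.91)), np.float64(0.08))
[ 493. -251.  163.] ((np.float64(35.617330472628595), 'cup-jar', np.float64(1.0)), np.float64(0.06))
[ 487. -252.  160.] ((np.float64(35.617330472628595), 'cup-jar', np.float64(0.0)), np.float64(0.03))
[ 486. -252.  161.] ((np.float64(41.02627944162883), 'cup-jar', np.float64(0.0)), np.float64(0.02))
[ 490. -252.  163.] ((np.float64(47.1627299982286), 'cup-jar', np.float64(0.0)), np.float64(0.02))
[ 497. -250.  167.] ((np.float64(45.58333333333337), 'cup-jar', np.float64(1.0)), np.float64(0.02))
[ 507. -249.  171.] ((np.float64(44.315869759247335), 'cup-jar', np.float64(0.91)), np.float64(0.02))
[ 518. -247.  177.] ((np.float64(12.702128359951374), 'tipbox', np.float64(1.0)), np.float64(0.02))
```

```bash
python3 - <<'E'
from seq import *
from station import ctrl,eyes,claw
ctrl.servo_line((TG+[0,0,150]).tolist(),v=120)
r,p=pp(0,BE); ctrl.servo_line(p.tolist(),v=140,orientation=quat(r))
last=p
for th in (20,40,60,75,90):
    r,p=pp(th,BE); ctrl.servo_line(p.tolist(),v=max(2,np.linalg.norm(p-last)/0.6),orientation=quat(r)); last=p
s=ctrl.observe(); print(s['t'],s['finger_gap'],np.round(s['contact_force'],2),s['tool_pos'],p)
d=eyes.snapshot('scene'); cv2.imwrite('pics/s4.png',cv2.resize(d['color'][120:340,100:400],None,fx=2.6,fy=2.6))
d=eyes.snapshot('top'); cv2.imwrite('pics/t4.png',cv2.resize(d['color'][80:300,250:500],None,fx=2.6,fy=2.6))
E
```

```text
12.3 62.53751000446495 [-0.94  0.3  -0.93] [ 496.74302471 -250.54763756  167.79571618] [ 496.90817564 -250.34364426  167.46446609]
```

View pics/s4.png

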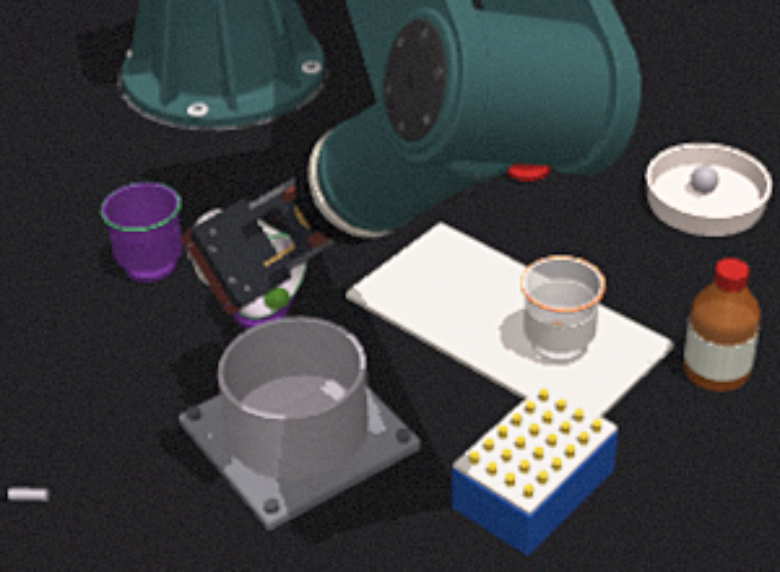

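View pics/t4.png

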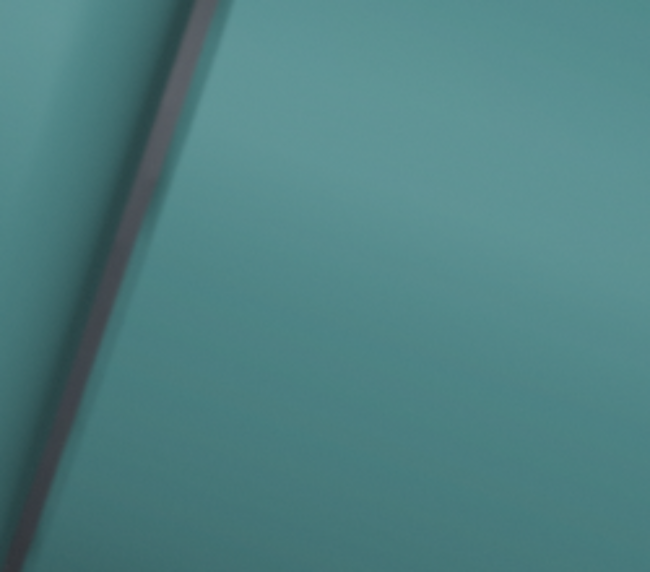

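```bash
python3 - <<'E'
from seq import *
q=proj('scene',[[537,-243,133],[551,-241,84]]); print((q-[100,120])*2.6)
E
```

```text
[[274.12219957 313.31942116]
 [290.0779398  366.2447099 ]]
```

```bash
python3 - <<'E'
from seq import *
from station import ctrl,eyes,claw
last=pp(90,BE)[1]; ims=[]
for th in (97,105,112,120,128,135):
    r,p=pp(th,BE); ctrl.servo_line(p.tolist(),v=max(1,np.linalg.norm(p-last)/0.5),orientation=quat(r)); last=p
    d=eyes.snapshot('scene'); ims.append(cv2.resize(d['color'][190:320,150:300],None,fx=1.7,fy=1.7))
    print(th,round(ctrl.observe()['t'],2),ctrl.observe()['finger_gap'],np.round(ctrl.observe()['contact_force'],2))
ctrl.dwell(0.4)
d=eyes.snapshot('scene'); cv2.imwrite('pics/s5b.png',cv2.resize(d['color'][120:340,100:400],None,fx=2.6,fy=2.6))
cv2.imwrite('pics/s5.png',np.vstack([np.hstack(ims[:3]),np.hstack(ims[3:])]))
E
```

```text
97 13.1 63.17050941703568 [ 0.24 -0.15 -0.18]
105 13.8 62.447404908036766 [ 0.34 -0.78  1.35]
112 14.5 62.582170696016625 [ 0.41 -0.58 -0.71]
120 15.2 62.90969122248462 [ 0.17 -0.76 -0.05]
128 15.9 63.11337647111985 [ 0.32  0.89 -0.59]
135 16.6 62.793568215160995 [-0.41 -0.34 -0.21]
```

View pics/s5.png

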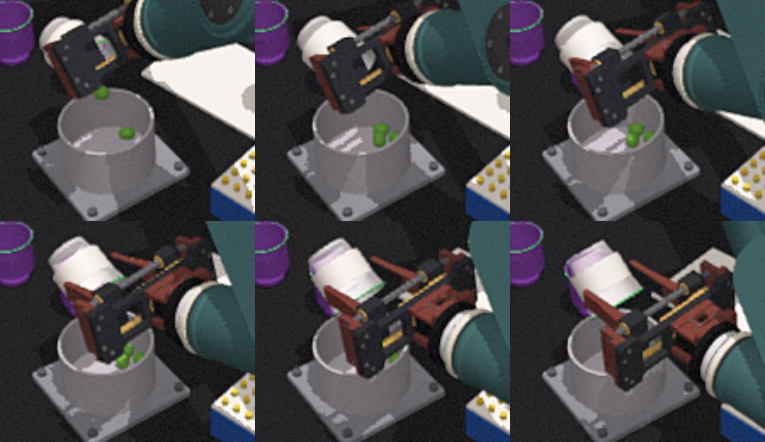

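View pics/s5b.png

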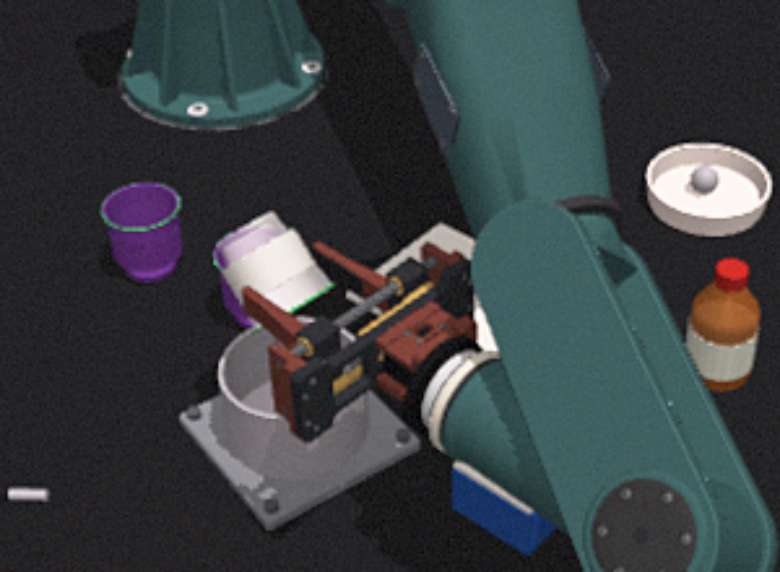

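```bash
python3 - <<'E'
from station import ctrl,eyes
import cv2
d=eyes.snapshot('wrist'); cv2.imwrite('pics/w6.png',d['color'])
E
```

```text
(no output)
```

View pics/w6.png

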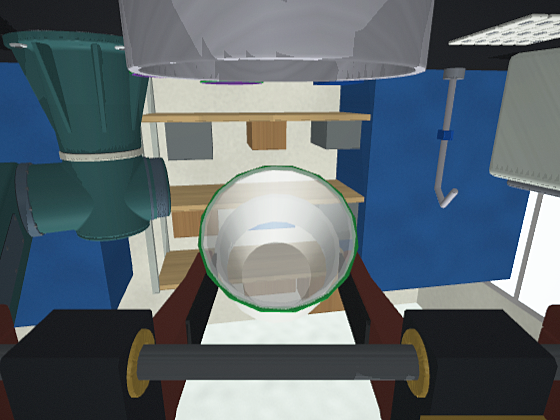

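```bash
python3 - <<'E'
from seq import *
from station import ctrl,eyes,claw
last=pp(135,BE)[1]
for th in (110,85,60,30,0):
    r,p=pp(th,BE); ctrl.servo_line(p.tolist(),v=max(2,np.linalg.norm(p-last)/0.6),orientation=quat(r)); last=p
ctrl.servo_line((TG+[0,0,150]).tolist(),v=150,orientation=quat(G))
d=eyes.snapshot('scene'); cv2.imwrite('pics/s7.png',cv2.resize(d['color'][120:340,100:400],None,fx=2.6,fy=2.6))
d=eyes.snapshot('top'); cv2.imwrite('pics/t7.png',d['color'])
ctrl.servo_line((TG+[0,0,12]).tolist(),v=120)
s=ctrl.observe(); print(s['t'],s['finger_gap'],np.round(s['contact_force'],2),s['tool_pos']-TG)
d=eyes.snapshot('wrist'); cv2.imwrite('pics/w7.png',d['color'])
d=eyes.snapshot('scene'); cv2.imwrite('pics/s7b.png',cv2.resize(d['color'][150:300,180:380],None,fx=4,fy=4))
E
```

```text
24.3417 63.10150406363214 [ 0.23  0.53 -0.15] [ 0.10910835 -0.11127197 12.24647475]
```

View pics/s7.png

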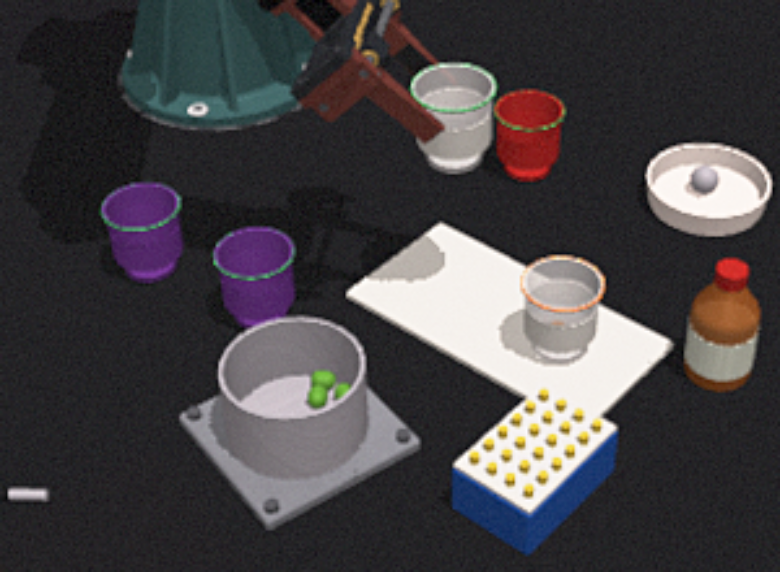

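View pics/w7.png

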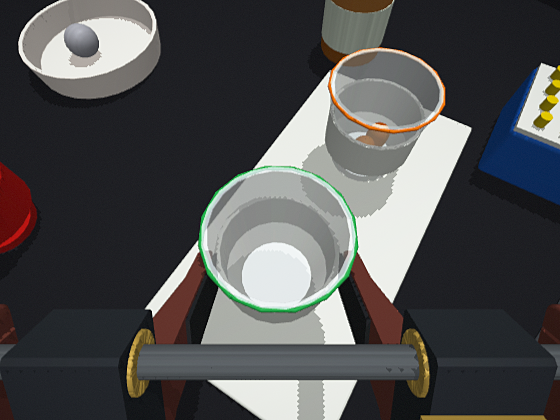

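View pics/s7b.png

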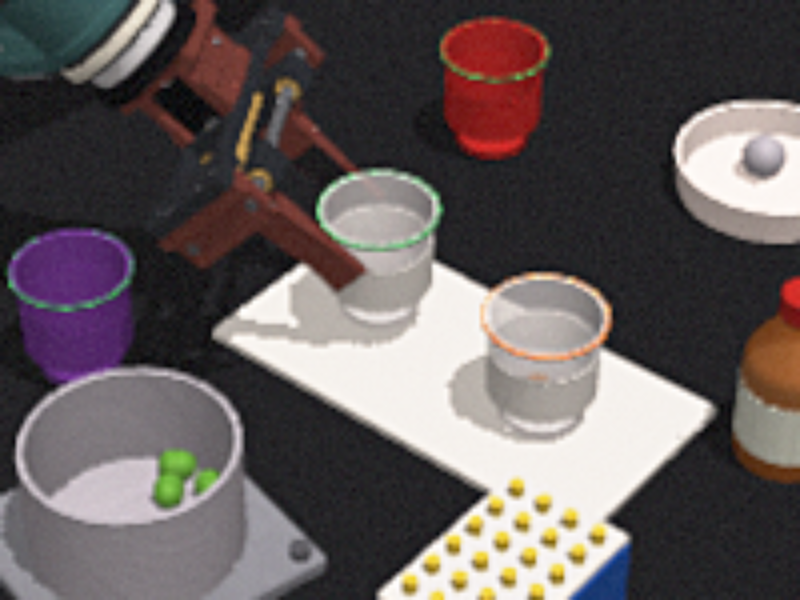

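View pics/t7.png

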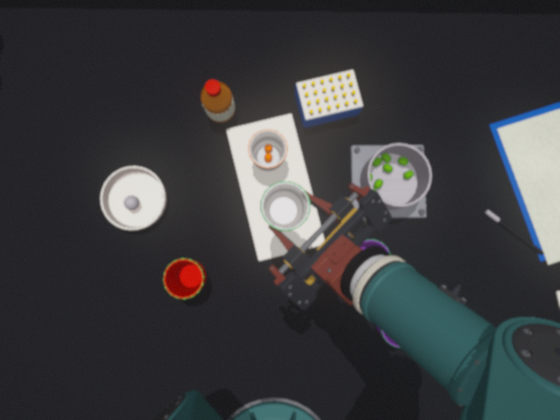

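```bash
python3 - <<'E'
from seq import *
from station import ctrl,eyes,claw
ctrl.servo_line((TG+[0,0,3]).tolist(),v=40)
def F():
    o=[]
    for _ in range(4): ctrl.dwell(0.02); o.append(ctrl.observe()['contact_force'])
    return np.mean(o,0)
f0=F(); print(f0.round(2))
z=3
while z>-3:
    z-=0.5; ctrl.servo_line((TG+[0,0,z]).tolist(),v=10); f=F(); print(z,f.round(2),(ctrl.observe()['tool_pos']-TG)[2].round(2))
    if f[2]-f0[2]>2.2: break
d=eyes.snapshot('wrist'); cv2.imwrite('pics/w8.png',d['color']); print(ctrl.observe()['t'])
E
```

```text
[ 0.41  0.07 -0.28]
2.5 [-0.31  0.75 -0.12] 2.54
2.0 [ 0.09 -0.08 -0.49] 2.01
1.5 [-0.43  0.14 -0.75] 1.49
1.0 [ 0.06  0.09 -0.73] 0.98
0.5 [ 0.07 -0.03 -1.01] 0.48
0.0 [-0.57  0.05  1.87] 0.17
-0.5 [-1.06 -0.36  6.2 ] 0.12
27.15
```

```bash
python3 - <<'E'
from seq import *
from station import ctrl,eyes,claw
ctrl.servo_line((TG+[0,0,0.0]).tolist(),v=10)
claw.grip(72); claw.grip(88)
s=ctrl.observe(); print(s['t'],s['finger_gap'],np.round(s['contact_force'],2))
pre=TG-G.apply([0,0,85])
ctrl.servo_line(pre.tolist(),v=120)
ctrl.servo_line((pre+[-20,-20,60]).tolist(),v=200)
d=eyes.snapshot('wrist'); cv2.imwrite('pics/w9.png',d['color']); print(ctrl.observe()['t'])
d=eyes.snapshot('scene'); cv2.imwrite('pics/s9.png',cv2.resize(d['color'][150:300,180:380],None,fx=4,fy=4))
d=eyes.snapshot('top'); cv2.imwrite('pics/t9.png',d['color'])
E
```

```text
28.2667 88.01382285966524 [-0.51  0.52 -0.45]
29.6583
```

View pics/w9.png

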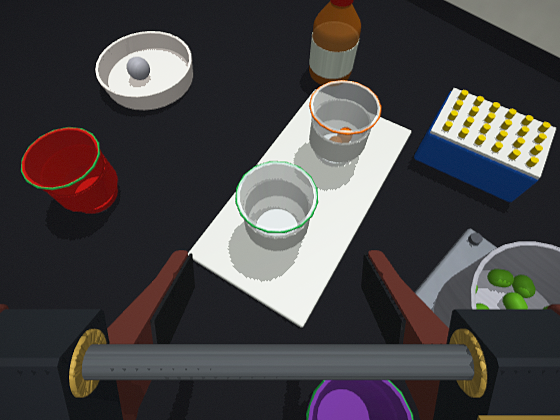

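View pics/s9.png

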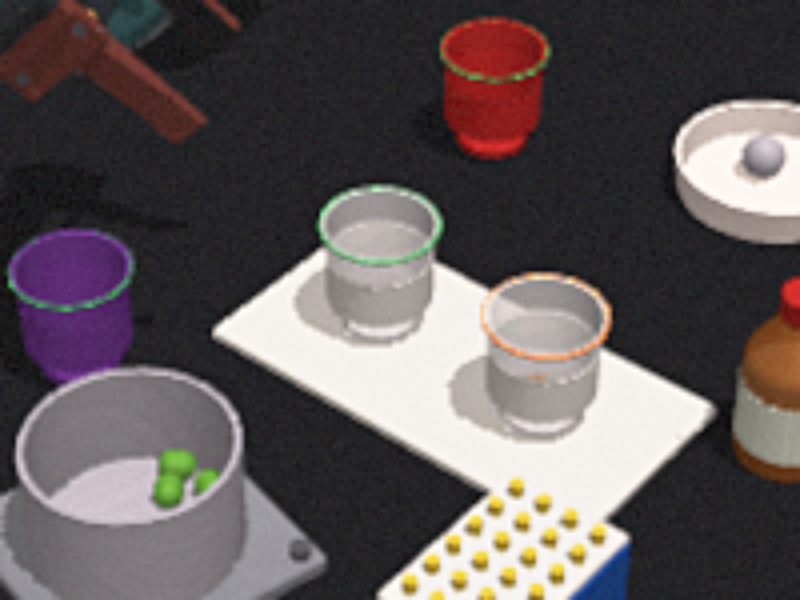

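View pics/t9.png

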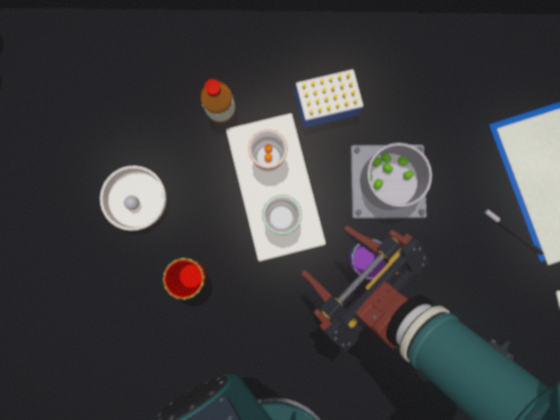

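```bash
cat >> seq.py <<'E'
def down(yaw): # tool down, y axis at angle yaw from world y
    y=np.array([-np.sin(yaw),np.cos(yaw),0]); z=np.array([0,0,-1.]); return R.from_matrix(np.c_[np.cross(y,z),y,z])
E
python3 - <<'E'
from seq import *
from station import ctrl,eyes,claw
q=np.array(ctrl.observe()['joint_positions']); print(q.round(2))
p=fk(q)[0]; mid=ik(p+[-30,-30,100],G); print(mid)
for yaw in (-60,-30,0,30,60,120,150,180,210,240):
    s=ik([512,277,130],down(D(yaw)))
    if s: print(yaw,s[0].round(2),jpath(q,s[0]), abs(s[0]-q).max().round(2))
    s=ik([552,-241,130],down(D(yaw)))
    if s: print('   jar',yaw,s[0].round(2))
E
```

```text
[-1.11  0.28  2.19  0.83  1.14 -0.86]
[array([-1.21765125,  0.08953214,  2.05930219,  0.70534418,  1.43209643,
       -0.6952752 ])]
-60 [ 0.38  0.41  1.63  0.    1.1  -0.15] (np.float64(28.635754279880075), 'red', np.float64(0.71)) 1.48
   jar -60 [-0.53  0.44  1.59  0.    1.12 -1.05]
-30 [ 0.38  0.41  1.63  0.    1.1  -0.67] (np.float64(37.272008244438226), 'red', np.float64(0.71)) 1.48
   jar -30 [-0.53  0.44  1.59  0.    1.12 -1.57]
0 [ 0.38  0.41  1.63  0.    1.1  -1.19] (np.float64(57.64596708076019), 'red', np.float64(0.71)) 1.48
   jar 0 [-0.53  0.44  1.59  0.    1.12 -2.1 ]
30 [ 0.38  0.41  1.63 -0.    1.1  -1.72] (np.float64(68.57699102573795), 'pur1', np.float64(0.0)) 1.48
   jar 30 [-0.53  0.44  1.59  0.    1.12 -2.62]
60 [ 0.38  0.41  1.63  0.    1.1  -2.24] (np.float64(63.737725394946835), 'red', np.float64(0.64)) 1.48
   jar 120 [-0.53  0.44  1.59  0.    1.12  2.09]
150 [0.38 0.41 1.63 0.   1.1  2.47] (np.float64(44.23658963167887), 'red', np.float64(0.57)) 3.34
   jar 150 [-0.53  0.44  1.59  0.    1.12  1.57]
180 [0.38 0.41 1.63 0.   1.1  1.95] (np.float64(39.5318075929749), 'red', np.float64(0.64)) 2.81
   jar 180 [-0.53  0.44  1.59  0.    1.12  1.04]
210 [0.38 0.41 1.63 0.   1.1  1.42] (np.float64(36.15900212960568), 'red', np.float64(0.71)) 2.29
   jar 210 [-0.53  0.44  1.59  0.    1.12  0.52]
240 [ 0.38  0.41  1.63 -0.    1.1   0.9 ] (np.float64(33.17529421011365), 'red', np.float64(0.71)) 1.77
   jar 240 [-0.53  0.44  1.59 -0.    1.12 -0.  ]
```

```bash
cat >> seq.py <<'E'
CY['beancup']=(478,-22,36,84)
E
python3 - <<'E'
from seq import *
from station import ctrl,eyes,claw
import pickle
q=np.array(ctrl.observe()['joint_positions'])
# camera offset for tool-down yaw0: camera at tool x +84 ; want view of jar
r=down(0); print(r.as_matrix()[:,0])
pj=np.array([545,-241,260.]); qj=ik(pj,r)[0]
pd=np.array([512,277,150.]); qd=ik(pd,r)[0]
print(jpath(q,qj),jpath(qj,qd))
ctrl.move_joints(qj.tolist())
s=ctrl.observe(); d=eyes.snapshot('wrist'); cv2.imwrite('pics/w10.png',d['color']); c=wcam(d,s); pickle.dump(c,open('c10.pkl','wb'))
print(s['t'],s['tool_pos'])
ctrl.move_joints(qd.tolist())
s=ctrl.observe(); d=eyes.snapshot('wrist'); cv2.imwrite('pics/w11.png',d['color']); c=wcam(d,s); pickle.dump(c,open('c11.pkl','wb'))
print(s['t'],s['tool_pos'],proj(c,[[512,277,20],[520.6,272.8,28]]))
E
```

```text
[-1.  0.  0.]
(np.float64(51.88943924822627), 'pur1', np.float64(0.29)) (np.float64(67.61458003101203), 'bottle', np.float64(0.5))
30.8917 [ 543.47474771 -239.99136873  258.07340498]
32.8583 [512.74777606 276.22388357 150.25248833] [[279.60224805 194.68505815]
 [275.04670864 206.04452183]]
```

View pics/w10.png

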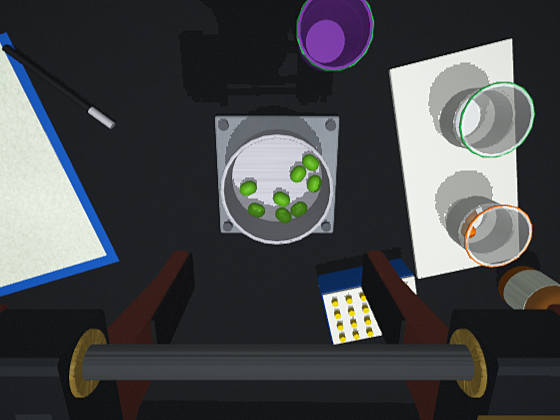

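View pics/w11.png

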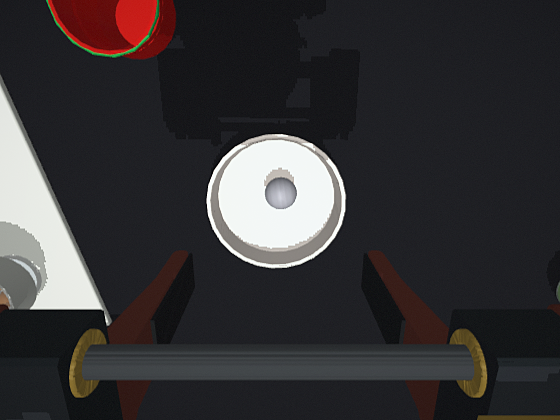

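```bash
python3 - <<'E'
from seq import *
import pickle
c=pickle.load(open('c11.pkl','rb')); c10=pickle.load(open('c10.pkl','rb'))
im=cv2.imread('pics/w11.png'); 
g=cv2.GaussianBlur(cv2.cvtColor(im[165:225,245:320],cv2.COLOR_BGR2GRAY),(3,3),0)
h=cv2.HoughCircles(g,cv2.HOUGH_GRADIENT,1,30,param1=60,param2=12,minRadius=11,maxRadius=22); print(h)
if h is not None:
    u=h[0,0,:2]+[245,165]; print(u,plane(c,u,20))
print(plane(c,(281,193),20), tri([(c,(281,193)),('top',(131.4,202)),('scene',(370.7,189))]),tri([(c,(281,193)),('scene',(370.7,189))]))
print('jar ctr',plane(c10,(276.5,189.5),84))
for u in [(311,163),(298,174),(314,184),(248,188),(281,199),(256,210),(283,214),(299,209),(258,160),(255,165)]: print(u,plane(c10,u,26).round(0)-J.round(0))
E
```

```text
[[[35.5 27.5 16.5]]]
[280.5 192.5] [509.90323811 277.82991322  20.        ]
[510.38249717 278.2950713   20.        ] [511.45535131 278.08775761  19.93393386] [510.99653742 278.93860075  19.98475085]
jar ctr [ 548.14148932 -241.72975254   84.        ]
(311, 163) [-22.  41.  26.]
(298, 174) [-9. 25. 26.]
(314, 184) [ 4. 45. 26.]
(248, 188) [  9. -36.  26.]
(281, 199) [23.  5. 26.]
(256, 210) [ 37. -26.  26.]
(283, 214) [42.  7. 26.]
(299, 209) [36. 27. 26.]
(258, 160) [-26. -23.  26.]
(255, 165) [-20. -27.  26.]
```

```bash
python3 - <<'E'
from seq import *
import pickle
c10=pickle.load(open('c10.pkl','rb'))
JC=np.array([550.,-241.2])
be=np.array([plane(c10,u,26)[:2] for u in [(311,163),(298,174),(314,184),(248,188),(281,199),(256,210),(283,214),(299,209)]])-JC
best=[]
for x in range(-34,12,2):
 for y in range(-34,20,2):
  b=np.array([x,y]); cb=min(np.linalg.norm(be-b,axis=1).min()-11-15, 56-15-np.hypot(x,y))
  if cb<1: continue
  for yaw in range(-90,90,10):
   t=np.array([-np.sin(D(yaw)),np.cos(D(yaw))]); n=np.array([t[1],-t[0]])
   m=cb+3
   for s in (1,-1):
    rel=be-b; a=rel@t*s; w=rel@n
    d=np.hypot(np.maximum(np.maximum(15-a,a-33),0),np.maximum(abs(w)-10,0)).min()-10.5
    corner=max(np.linalg.norm(b+s*33*t+k*10*n) for k in (1,-1))
    m=min(m,d,56-corner-1)
   best.append((round(m,1),x,y,yaw))
best.sort(reverse=True); print(best[:12])
for yaw in (-70,-60,-50,-40,-30,-20): 
    for k in (0,180):
        s=ik([*JC,130],down(D(yaw+k))); s2=ik([511,278,130],down(D(yaw+k))); print(yaw+k,[a[0].round(2).tolist() if a else None for a in (s,s2)])
E
```

```text
[(np.float64(4.4), -26, -8, 20), (np.float64(4.4), -26, -10, 20), (np.float64(3.6), -24, -10, 20), (np.float64(3.6), -24, -12, 20), (np.float64(3.6), -26, -6, 20), (np.float64(3.4), -24, -8, 20), (np.float64(3.3), -24, -6, 20), (np.float64(3.2), -28, -10, 20), (np.float64(3.1), -26, -8, 10), (np.float64(2.7), -26, -12, 20), (np.float64(2.7), -28, -6, 10), (np.float64(2.6), -20, 0, 40)]
-70 [[-0.53, 0.43, 1.59, -0.0, 1.12, -0.88], [0.38, 0.41, 1.64, -0.0, 1.1, 0.03]]
110 [[-0.53, 0.43, 1.59, 0.0, 1.12, 2.26], None]
-60 [[-0.53, 0.43, 1.59, 0.0, 1.12, -1.05], [0.38, 0.41, 1.64, 0.0, 1.1, -0.14]]
120 [[-0.53, 0.43, 1.59, 0.0, 1.12, 2.09], None]
-50 [[-0.53, 0.43, 1.59, -0.0, 1.12, -1.23], [0.38, 0.41, 1.64, -0.0, 1.1, -0.32]]
130 [[-0.53, 0.43, 1.59, -0.0, 1.12, 1.92], [0.38, 0.41, 1.64, -0.0, 1.1, 2.82]]
-40 [[-0.53, 0.43, 1.59, 0.0, 1.12, -1.4], [0.38, 0.41, 1.64, 0.0, 1.1, -0.49]]
140 [[-0.53, 0.43, 1.59, 0.0, 1.12, 1.74], [0.38, 0.41, 1.64, -0.0, 1.1, 2.65]]
-30 [[-0.53, 0.43, 1.59, -0.0, 1.12, -1.58], [0.38, 0.41, 1.64, -0.0, 1.1, -0.67]]
150 [[-0.53, 0.43, 1.59, -0.0, 1.12, 1.57], [0.38, 0.41, 1.64, -0.0, 1.1, 2.47]]
-20 [[-0.53, 0.43, 1.59, -0.0, 1.12, -1.75], [0.38, 0.41, 1.64, 0.0, 1.1, -0.84]]
160 [[-0.53, 0.43, 1.59, 0.0, 1.12, 1.39], [0.38, 0.41, 1.64, 0.0, 1.1, 2.3]]
```

```bash
python3 - <<'E'
from seq import *
from station import ctrl,eyes,claw
claw.grip(46,25)
r=down(0)
ctrl.servo_line([511,278,60],v=120,orientation=quat(r))
s=ctrl.observe(); d=eyes.snapshot('wrist'); cv2.imwrite('pics/w12.png',d['color']); c=wcam(d,s)
print(s['t'],s['tool_pos'],s['finger_gap'],proj(c,[[511,278,20]]))
ctrl.servo_line([511,278,21.5],v=60)
s=ctrl.observe();print(s['tool_pos'],np.round(s['contact_force'],2))
claw.grip(22,25)
s=ctrl.observe();print(s['t'],s['finger_gap'],np.round(s['contact_force'],2))
d=eyes.snapshot('wrist'); cv2.imwrite('pics/w13.png',d['color'])
E
```

```text
34.6083 [511.55390208 278.23150739  60.53140426] 45.62069324604018 [[278.80800801 229.13004001]]
[511.07365358 278.06567495  21.43136722] [-0.13 -0.02  0.35]
36.0333 21.819673787453198 [-0.65 -0.91  0.27]
```

View pics/w12.png

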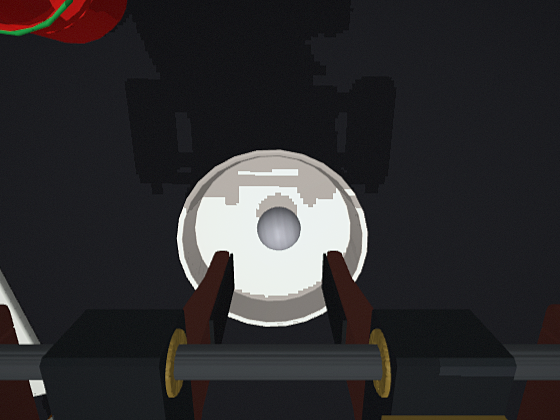

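View pics/w13.png

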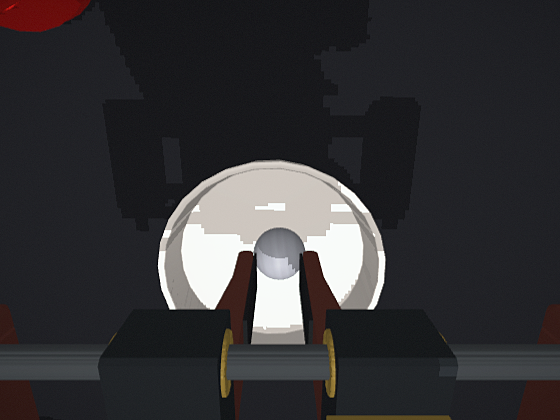

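```bash
python3 - <<'E'
from seq import *
from station import ctrl,eyes,claw
s=ctrl.observe();c=wcam(eyes.snapshot('wrist'),s)
print(proj(c,[[511,278,20],[511,263,20],[511,293,20],[511,267,7.4],[511,289,7.4],[501,289,7.4]]).round(0))
claw.grip(19,25)
s=ctrl.observe();print(s['t'],s['finger_gap'],np.round(s['contact_force'],2))
d=eyes.snapshot('wrist'); cv2.imwrite('pics/w14.png',d['color'])
E
```

```text
[[279. 254.]
 [253. 254.]
 [306. 254.]
 [261. 245.]
 [297. 245.]
 [298. 230.]]
36.425 18.777196430746503 [0.06 0.32 0.22]
```

View pics/w14.png

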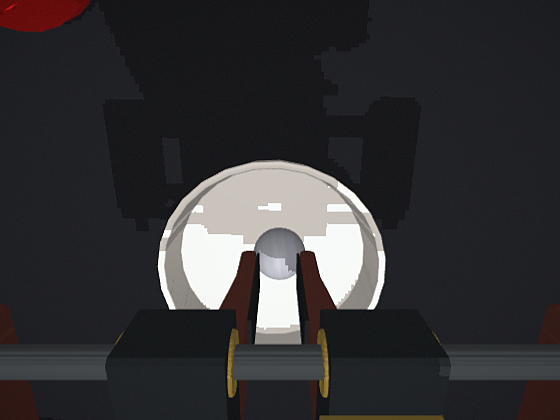

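```bash
python3 - <<'E'
from seq import *
from station import ctrl,eyes,claw
claw.grip(46,25)
def F():
    o=[]
    for _ in range(3): ctrl.dwell(0.02); o.append(ctrl.observe()['contact_force'])
    return np.mean(o,0)
f0=F()
for z in (8,2,-2,-5,-8):
    ctrl.servo_line([511,278,z],v=50); f=F(); s=ctrl.observe(); print(z,round(s['tool_pos'][2],2),(f-f0).round(2),round(s['t'],2))
    if f[2]-f0[2]>2.5: break
d=eyes.snapshot('wrist'); cv2.imwrite('pics/w15.png',d['color'])
d=eyes.snapshot('scene'); cv2.imwrite('pics/s15.png',cv2.resize(d['color'][130:240,300:440],None,fx=5,fy=5))
E
```

```text
8 7.65 [ 0.01  0.23 -0.41] 37.61
2 1.82 [ 0.27 -0.43 -0.21] 37.92
-2 -2.12 [ 0.34 -0.39 -0.65] 38.23
-5 -5.11 [ 0.2  -0.2  -0.41] 38.52
-8 -8.12 [ 0.4   0.35 -0.03] 38.83
```

View pics/w15.png

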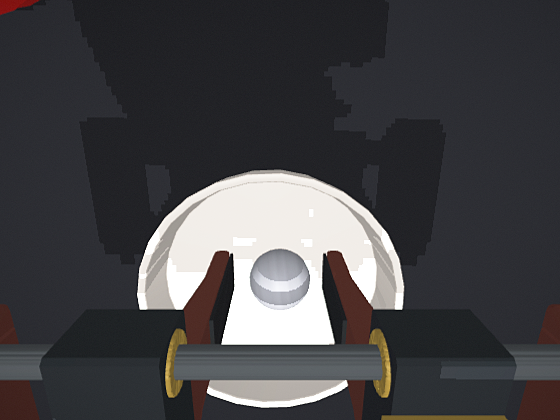

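View pics/s15.png

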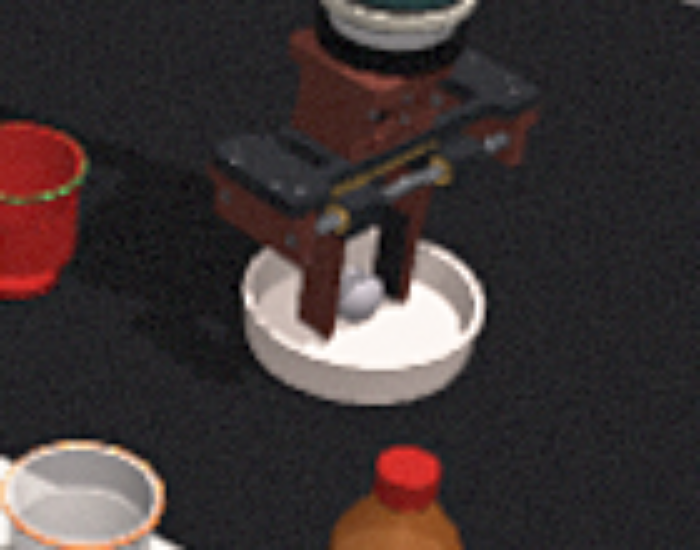

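```bash
python3 - <<'E'
from seq import *
from station import ctrl,eyes,claw
claw.grip(22,25)
s=ctrl.observe();print(s['t'],s['finger_gap'],np.round(s['contact_force'],2))
if s['finger_gap']>26:
    ctrl.servo_line([511,278,12],v=40)
    s=ctrl.observe();print(s['t'],s['finger_gap'],np.round(s['contact_force'],2))
d=eyes.snapshot('wrist'); cv2.imwrite('pics/w16.png',d['color'])
E
```

```text
39.35 28.494722490653523 [ 0.16  1.01 -0.16]
40.0 28.66568926751288 [-1.07 -0.68 -1.22]
```

View pics/w16.png

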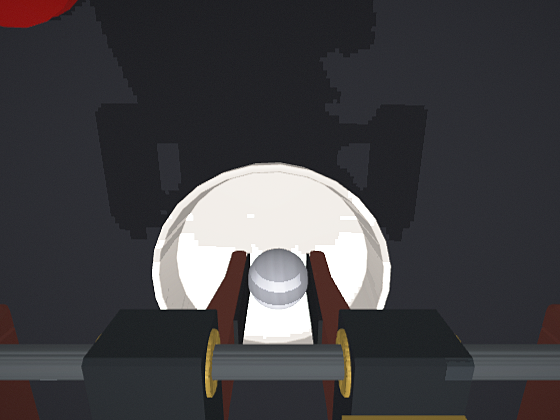

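```bash
python3 - <<'E'
from seq import *
from station import ctrl,eyes,claw
def F():
    o=[]
    for _ in range(3): ctrl.dwell(0.02); o.append(ctrl.observe()['contact_force'])
    return np.mean(o,0)
ctrl.servo_line([511,278,-7.5],v=40)
claw.grip(38)
f0=F()
for z in (-9.5,-11,-12.5):
    ctrl.servo_line([511,278,z],v=25); f=F(); s=ctrl.observe(); print(z,round(s['tool_pos'][2],2),(f-f0).round(2),round(s['t'],2))
    if f[2]-f0[2]>2.0: ctrl.servo_line([511,278,z+1],v=25); break
claw.grip(22,30)
s=ctrl.observe();print(s['t'],s['finger_gap'],np.round(s['contact_force'],2),s['tool_pos'])
ctrl.servo_line([511,278,60],v=80)
s=ctrl.observe();print(s['t'],s['finger_gap'],np.round(s['contact_force'],2))
d=eyes.snapshot('wrist'); cv2.imwrite('pics/w17.png',d['color'])
d=eyes.snapshot('scene'); cv2.imwrite('pics/s17.png',cv2.resize(d['color'][100:240,280:440],None,fx=4,fy=4))
E
```

```text
-9.5 -9.6 [-0.42 -0.58 -0.02] 41.42
-11 -11.08 [-0.71 -0.45  0.76] 41.73
-12.5 -12.58 [-0.71  0.39  0.11] 42.02
42.35 28.56766923132368 [0.07 0.29 0.48] [511.02857712 278.03652429 -12.47067767]
43.4083 28.509742855901894 [ 0.15 -0.38 -1.27]
```

View pics/w17.png

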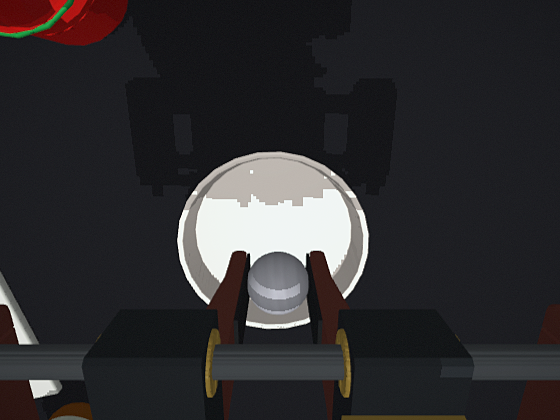

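View pics/s17.png

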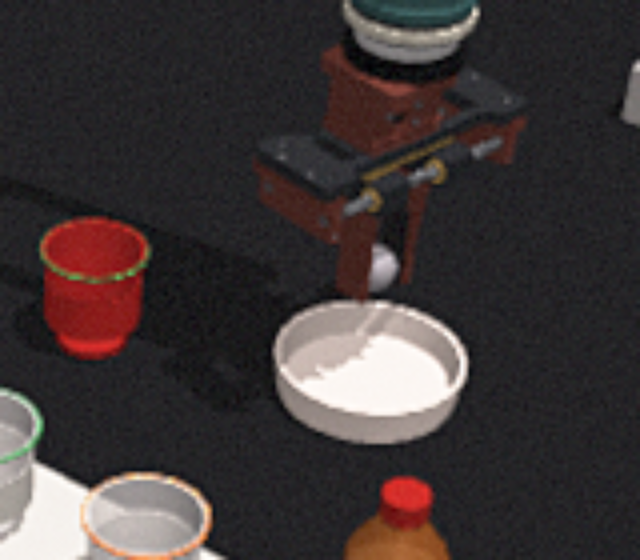

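```bash
python3 - <<'E'
from seq import *
from station import ctrl,eyes,claw
import pickle
r0,r=down(0),down(D(20))
q=np.array(ctrl.observe()['joint_positions'])
X,Y=525,-250
qa=ik([511,278,130],r0)[0]; qb=ik([X,Y,130],r)[0]
print(jpath(qa,qb))
ctrl.servo_line([511,278,130],v=150)
ctrl.move_joints(qb.tolist())
ctrl.servo_line([X,Y,75],v=100)
s=ctrl.observe();print(s['t'],s['finger_gap'],np.round(s['contact_force'],2),s['tool_pos'])
d=eyes.snapshot('wrist'); cv2.imwrite('pics/w18.png',d['color']); pickle.dump(wcam(d,s),open('c18.pkl','wb'))
E
```

```text
(np.float64(31.995999999999995), 'jar', np.float64(1.0))
46.7333 28.57607717621565 [ 0.18  0.35 -2.15] [ 525.34515656 -249.99759409   75.19855069]
```

View pics/w18.png

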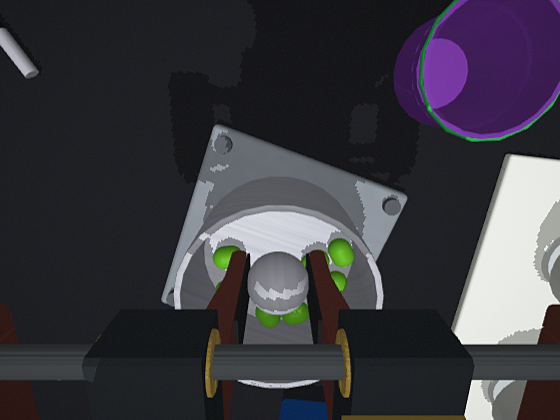

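```bash
python3 - <<'E'
from seq import *
import pickle
c=pickle.load(open('c18.pkl','rb')); im=cv2.imread('pics/w18.png')
th=np.linspace(0,2*np.pi,60)
def dr(cx,cy,rad,z,col):
    q=proj(c,np.c_[cx+rad*np.cos(th),cy+rad*np.sin(th),z+0*th]).astype(np.int32); cv2.polylines(im,[q],True,col,1)
JX,JY=550,-241.2
dr(JX,JY,60,84,(0,0,255)); dr(JX,JY,56,18,(255,0,0)); dr(525,-250,15,33,(0,255,255))
y=down(D(20)).as_matrix()
for s in (1,-1):
    P=[np.array([525,-250,20])+s*a*y[:,1]+w*y[:,0] for a,w in((15,-10),(15,10),(33,10),(33,-10))]
    cv2.polylines(im,[proj(c,np.array(P)).astype(np.int32)],True,(255,0,255),1)
cv2.imwrite('pics/w18b.png',im)
E
```

```text
(no output)
```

View pics/w18b.png

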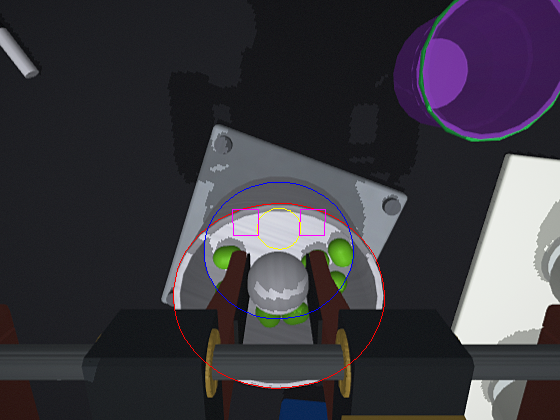

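```bash
python3 - <<'E'
from seq import *
from station import ctrl,eyes,claw
X,Y=525,-250
def F():
    o=[]
    for _ in range(4): ctrl.dwell(0.02); o.append(ctrl.observe()['contact_force'])
    return np.mean(o,0)
ctrl.servo_line([X,Y,30],v=80)
f0=F(); print(f0.round(2))
hit=False
for z in [20,12,8,6,5,4,3,2.2,1.6,1.0,.5,0,-.5,-1,-1.5,-2,-2.5]:
    ctrl.servo_line([X,Y,z],v=40); f=F(); s=ctrl.observe(); print(z,round(s['tool_pos'][2],2),(f-f0).round(2),round(s['t'],2))
    if f[2]-f0[2]>2: hit=True;break
print(hit,s['finger_gap'])
d=eyes.snapshot('wrist'); cv2.imwrite('pics/w19.png',d['color'])
E
```

```text
[ 0.34  0.24 -1.27]
20 19.89 [-0.27 -0.04  0.23] 48.02
12 11.83 [-0.54  0.45 -0.56] 48.44
8 7.89 [-0.3  -0.42  0.12] 48.76
6 5.99 [-0.37 -0.24 -0.37] 49.08
5 5.0 [ 0.04  0.19 -0.03] 49.39
4 3.96 [-0.19 -0.44 -0.37] 49.71
3 2.95 [-0.71 -0.23 -0.18] 50.02
2.2 2.16 [-0.21 -0.19 -0.2 ] 50.34
1.6 1.58 [-0.31 -0.54 -0.09] 50.66
1.0 0.98 [-0.41  0.04 -0.09] 50.98
0.5 0.57 [-0.74  0.07  0.49] 51.29
0 0.35 [-0.74  0.16  5.72] 51.61
True 28.44110446097878
```

View pics/w19.png

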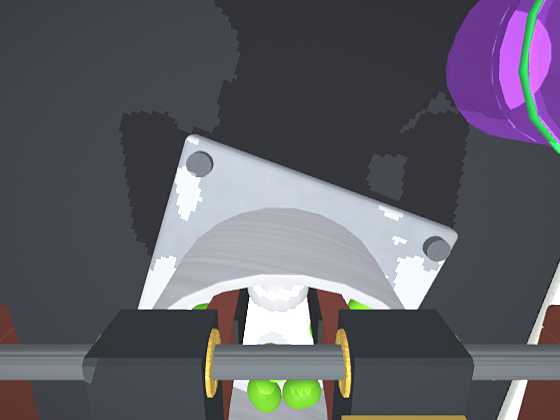

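```bash
python3 - <<'E'
from seq import *
from station import ctrl,eyes,claw
X,Y=525,-250
ctrl.servo_line([X,Y,0.3],v=20)
claw.grip(36)
s=ctrl.observe();print(s['t'],s['finger_gap'],np.round(s['contact_force'],2))
ctrl.servo_line([X,Y,90],v=120)
ctrl.servo_line([X,Y,220],v=250)
s=ctrl.observe();print(s['t'],np.round(s['contact_force'],2))
for n in ('wrist','top','scene'):
    d=eyes.snapshot(n); cv2.imwrite(f'pics/{n}20.png',d['color'])
E
```

```text
52.275 35.96662973216207 [-0.25  0.16  0.7 ]
53.8417 [-1.27  0.01 -0.57]
```

View pics/wrist20.png

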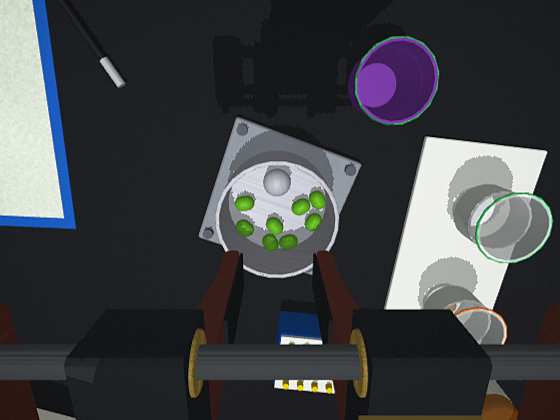

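View pics/top20.png

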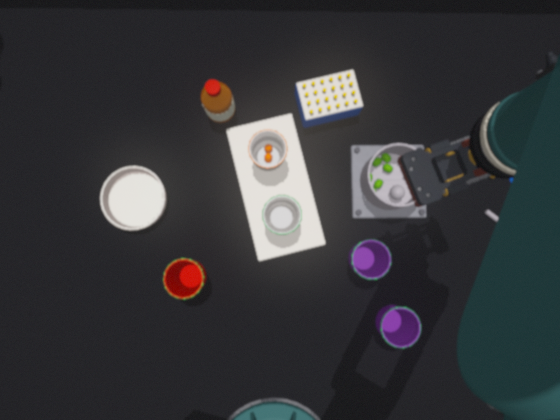

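View pics/scene20.png

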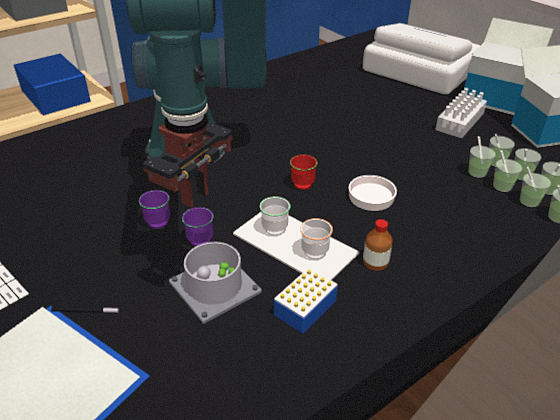

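The wrist picture shows the ball at (277,183) and all eight beans in the jar. The bean cup stands empty and upright on the board, the carrot cup and bottle have not moved, and the arm is clear at 54 s. I'm handing in.

```bash
python3 - <<'E'
from station import ctrl
print(ctrl.sign_off())
E
```

```text
the job is handed in; nothing more can be done
None
```

I finished the job and handed it in at about 54 s of the 72 s allowed.

- **Beans:** I tilted the cup to 135° over the jar. The wrist camera then showed the cup empty and all eight beans in the jar. None is visible outside it.
- **Cup:** I lowered the cup onto the board at its old place until contact was felt (about 6 N), then released it. The last pictures show it upright.
- **Ball:** I carried the ball from the dish and lowered it onto a free part of the jar floor. Contact came at the height I expected, with about 6 N, before release. The last wrist picture shows it lying beside the eight beans.
- **Bystanders:** The carrot cup, its two pieces and the bottle look unmoved in the last pictures. The hand was well above the jar and touching nothing at sign-off.

**Fingertips:** One check disagreed with the description. The fingertips actually lie about 17–20 mm behind the reported TCP, not 14 mm ahead of it. Because of this, the cup was held nearer the pad ends than planned (finger opening 63 mm instead of 66 mm), though it did not slip. The first close on the ball also missed above it. I corrected the depth from the wrist pictures, then lifted the ball 20 mm, set it back down and regripped it slightly deeper before carrying it.

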